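# Gauge the crate locks, latch the good ones, reject the rest

### The job

Check the blue crate locks standing at the fence one after another, starting with the one nearest the red reject tray and working along the row, by sliding the blade of the orange-handled gauge into the slot in each front. Where the blade goes fully home, leave the lock upright at the fence and swing its red latch closed into its catch; where the blade jams part-way, put the lock in the reject tray. Finish with the gauge lying flat back inside its black case, and leave the mallet, the yellow bin and the carton where they are.

Things in the scene. Friction and masses are not known exactly. Their poses are not given: they have to be found in the camera images.
- lock_a: blue plastic crate lock, 110 (x) x 52 (y) x 56 mm high, 0.4 to 0.8 kg, standing loose on the bench, may be absent; origin at the centre of its underside, z up. Its front face, with the slot, is at x = -55 mm and looks along -x, away from the fence. Grip it across y around x = -25 mm: the open latch sticks out over the +y side, but behind x = -8 mm.
- latch_a (a joint): angle of the red latch on top: 0 = closed, pointing along the lock's -x, its tip in the blue catch (it goes no further); grows to 1.6 rad as it swings open towards the lock's +y. Pivot (vertical) at x = +30, y = -14 mm. Starts at 1.2 to 1.5. No spring: light friction (0.03 N m) holds it where it is left.
- lock_b: another blue crate lock, just like lock_a from outside; may be absent. The slot in the front face of every lock: middle of its mouth at x = -55, y = 0, 36 mm above the underside; 36 mm wide (y), 8 mm high, with rounded lips (radius 5 mm), and runs 54 mm deep along +x in a sound lock. In a faulty lock moulding flash, not seen from outside, stops the gauge 18 mm in.
- latch_b (a joint): angle of the red latch on lock_b, 0 = closed; see latch_a. On every latch a round upright finger knob, 14 mm diameter, 38 mm from the pivot, stands from 67 to 89 mm above the lock's underside; the latch arm (14 mm wide, 64 mm from pivot to tip) tops out at 67 mm. The catch reaches from 54 to 68 mm from the pivot and 73 mm high.
- lock_c: another blue crate lock, just like lock_a from outside (see lock_b for the slot); may be absent.
- latch_c (a joint): angle of the red latch on lock_c, 0 = closed; see latch_a.
- lock_d: another blue crate lock, just like lock_a from outside (see lock_b for the slot); may be absent.
- latch_d (a joint): angle of the red latch on lock_d, 0 = closed; see latch_a.
- lock_e: another blue crate lock, just like lock_a from outside (see lock_b for the slot); may be absent.
- latch_e (a joint): angle of the red latch on lock_e, 0 = closed; see latch_a.
- lock_f: another blue crate lock, just like lock_a from outside (see lock_b for the slot); may be absent.
- latch_f (a joint): angle of the red latch on lock_f, 0 = closed; see latch_a.
- lock_g: another blue crate lock, just like lock_a from outside (see lock_b for the slot); may be absent.
- latch_g (a joint): angle of the red latch on lock_g, 0 = closed; see latch_a.
- lock_h: another blue crate lock, just like lock_a from outside (see lock_b for the slot); may be absent.
- latch_h (a joint): angle of the red latch on lock_h, 0 = closed; see latch_a.
- gauge: wall gauge: orange handle 90 x 36 x 20 mm thick with black ribs, and a steel blade 50 mm long, 26 mm wide, 5 mm thick projecting from its +x end at mid-thickness; 0.13 kg. Origin at the middle of the handle, x towards the blade tip (tip at x = +95 mm), z through the thickness (either side may be up). Starts lying flat in the case.
- gauge_tip (a point): centre of the blade's end, 95 mm from the gauge's origin. With the blade fully home the handle's front (45 mm from the origin) meets the lock's front face and the tip is 50 mm deep.
- case: black open gauge case, fixed to the bench, 180 (x) x 96 (y) mm outside, walls 5 mm thick and 12 mm high at the two ends and round the corners, long sides cut away for the fingers (120 mm), floor 5 mm above the bench; origin at the centre of its underside, x along its length. The gauge lies lengthwise in it, pointing either way.
- reject_tray: red open tray, fixed to the bench, 240 (x) x 270 (y) mm outside, walls 4 mm thick and 20 mm high, floor 4 mm above the bench; origin at the centre of its underside. Holds three locks side by side.
- fence: aluminium fence fixed to the bench, 580 mm long (y), 10 mm thick, 40 mm high; origin at the centre of its underside, x pointing away from the locks, which stand in front of it (on its -x side) with 14 to 18 mm between their backs and the fence. Its foot lies behind it.
- mallet: bystander: rubber mallet with a wooden handle, 260 mm long, lying at the robot's right; origin on the bench under its handle near the head.
- yellow_bin: bystander: yellow stacking bin, 120 x 200 x 90 mm, with red latches in it; origin at the centre of its underside.
- carton: bystander: small cardboard box, 120 x 90 x 60 mm; origin at the centre of its underside.
Things that resemble listed ones, but are neither listed nor needed, are in the scene too. Leave any white look-alike of the lock_a alone. Leave any pink look-alike of the lock_d alone.

How it is judged:
By the outcome, as a careful person would: the job done as asked, in the order asked, and still so for the second after the job is handed in, with the robot touching nothing.
Of lock_a, lock_b only 1 to 1 are there at a start; the rules pass over those that are not, and their reading is None.
Of lock_c, lock_d only 1 to 1 are there at a start; the rules pass over those that are not, and their reading is None.
Of lock_e, lock_f only 1 to 1 are there at a start; the rules pass over those that are not, and their reading is None.
Of lock_g, lock_h only 1 to 2 are there at a start; the rules pass over those that are not, and their reading is None.
At some moment in a run one of gauge may be knocked a few centimetres aside while the robot is not near it.
Once in a run the grip may slacken for a moment while it holds something.
It also fails if it takes over 210 s, if anything falls off the work surface, if the arm or the gripper's body presses on something with over 40 N, if the wrist force passes 120 N, or if a joint passes its speed limit or range.

### The arm

A 7-joint arm with a two-finger parallel gripper is mounted at the origin on the work surface. World frame = base frame: x ahead of the robot, y to its left, z up, the work surface at z = 0. Lengths are in m, angles in rad, forces in N, time in s.
With the tool pointing down it reaches from about 0.4 to 0.85 m from the base axis. Payload 10.4 kg.
Tool frame: the origin (TCP) lies between the finger pads; the fingertips stand 19 mm ahead of it and the grasp point (between the pads) is the TCP; z points along the fingers, y is the direction in which the jaws open and shut (so a half turn about z gives the same grasp; the last joint's range is limited). The gripper opens to 85 mm and grips with 20 to 120 N. Pads are 22 mm wide; open, the fingers measure 114 mm over their backs; the gripper's body (76 mm by 85 mm) begins 54 mm behind the grasp point. The pads swing forward as they close: fully open they stand 13 mm farther back than shut.
Start: joints at [-1.317, 0.332, -0.065, 1.46, 0.022, 1.35, -0.088], TCP at [0.171, 0.601, 0.25] pointing down, gripper open.
Joint ranges: [-2.6, 2.6], [-0.5, 2.12], [-1.47, 1.34], [0.16, 2.42], [-1.27, 4.41], [0.06, 2.06], [-2.6, 2.6]. Speed limits (rad/s): [2.22, 2.22, 2.79, 2.79, 3.14, 3.14, 3.14].

### API

Orientations are given as a unit quaternion [x, y, z, w].
In Python, from workcell import manip gives the robot as it stands.
- The arm moves only by the shell command python3 -m jog 'ROWS' [FORCE]. ROWS is JSON, a list of rows, each an object with "offset": the shift along the tool's x, y, z as a fraction of full scale, a list of three; "rotation": the turn, a rotation vector about the tool's x, y, z as a fraction of full scale, a list of three; "fingers": the opening, from -1 (shut) to 1 (fully open), so that 0 is half open. A call has 1 to 8 rows; each row shifts and turns the commanded pose from where the row before left it, along the tool's axes as they then stand; what a row does not reach is not made up. Full scale, the value 1, is 0.15 m for a shift and 2 rad for a turn. A row lasts 1/8 s, in which the tool goes at most 62.5 mm and 10.7 degrees, less where a joint would pass 70% of its speed; a pose out of reach is approached as far as the arm can. A call with a number of a shift or a turn outside -1 to 1 is refused whole. A call with a gripper value outside its range is refused whole. The fingers move at their own pace and stop on an object; FORCE is the grip in N (left out, the last holds). Time passes only in rows, so rows that do not move let the fingers close. It gives the time, the measured TCP pose, the force and the opening at its end, in the units of the state.
- manip.get_obs(): the state, without advancing time (a new reading comes with each control period).
- manip.camera(name): name is "scene" or "top"; returns the picture (420x560x3 uint8, red, green, blue); there is no depth.
- manip.camera_info(name): a dict with "mtx" (3x3 intrinsics, pixels), "xyz" and "rotation" of the camera in the world. Camera axes: x right, y down, z forward; pixel columns grow to the right and rows downward; lengths in m; the calibration is good to about 2 mm. A picture is of the moment at which its call begins. camera_info takes no time and is no camera call.
- manip.hand_in(): hands the job in, once; it reports no verdict.
Trained networks look in the newest picture that a camera, given by its name, has taken for a name from the list of things; names that differ only in an ending like _2 or _b are one class to them, and where a whole thing is asked for, a point or a joint stands for the part that bears it (a point fixed in the world has none). Each returns a list of dicts, best first, with "conf" (0 to 1); they miss things now and then, are a little off and sometimes report something else, mostly with a low value. They report only what shows in the picture. A call takes as long as a camera call. They do not tell look-alikes from the thing itself.
- manip.recognise(camera, query): "bbox" ([left, top, right, bottom] in pixels, round what is visible of it).
The state is a dict: "clock": time; "joint_pos": joint angles; "joint_velocities": joint speeds; "tau": joint torques, N m; "position": TCP position; "ee_rot": TCP orientation; "ft_force": force on the tool from outside, world axes, zero at the start; "torque": the same for the moment, N m; "grip_width": opening from 0.0 (shut) to 1.0 (fully open).
Only numpy, scipy, OpenCV 4.12 (cv2) and the standard library are available. Lean on these libraries where they do the work, as an engineer would, in place of code of your own. Each camera call takes 0.05 s, during which the arm holds its last target. There are 200 camera calls.

## Working session

There is one attempt and no reset: what is moved stays moved. The work goes in short steps, Python scripts to look and compute and a shell command to move; the robot and the scene stay as the last step left them, time stands still between calls to the robot, and variables do not carry over. Pictures are saved under pics/ and viewed, about 12 in all and at most 16, crops included, and the job is handed in when it is done.

```bash
ls; mkdir -p pics; python3 - <<'E'
from workcell import manip
import cv2,json
for n in("scene","top"):
    im=manip.camera(n); cv2.imwrite(f"pics/{n}0.png",im[:,:,::-1]); i=manip.camera_info(n); print(n,i)
    for q in("lock_a","gauge","case","reject_tray","fence","latch_a"):
        print(q,[( [round(x) for x in d["bbox"]],round(d["conf"],2)) for d in manip.recognise(n,q)])
print(manip.get_obs())
E
```

```text
pics
scene {'mtx': array([[429.21940137,   0.        , 285.07774246],
       [  0.        , 429.21940137, 203.1079017 ],
       [  0.        ,   0.        ,   1.        ]]), 'xyz': array([ 1.27942898, -0.04115963,  0.83089189]), 'rotation': array([ 0.65325754,  0.65720788, -0.27287543, -0.25859502])}
lock_a [([161, 291, 215, 332], 0.97), ([421, 256, 477, 314], 0.81), ([213, 210, 245, 250], 0.79), ([404, 131, 436, 170], 0.77), ([262, 205, 293, 253], 0.76), ([351, 211, 387, 249], 0.68), ([165, 204, 204, 249], 0.65), ([308, 207, 344, 253], 0.6)]
gauge [([291, 180, 344, 201], 0.7)]
case [([280, 176, 351, 213], 0.71)]
reject_tray [([403, 176, 533, 248], 0.75)]
fence [([149, 246, 397, 281], 0.73)]
latch_a [([164, 285, 201, 303], 0.83), ([434, 266, 458, 294], 0.68), ([170, 215, 199, 230], 0.66), ([262, 221, 295, 235], 0.65), ([215, 217, 245, 231], 0.64), ([309, 222, 341, 238], 0.59), ([359, 222, 391, 236], 0.48), ([148, 246, 398, 281], 0.26)]
top {'mtx': array([[390.85599043,   0.        , 284.96208892],
       [  0.        , 390.85599043, 212.37409683],
       [  0.        ,   0.        , 
[... 668 characters left out ...]
43)]
{'clock': 0.7, 'joint_pos': array([-1.31657733,  0.33219708, -0.06472103,  1.46007044,  0.02162743,
        1.34988612, -0.08851166]), 'joint_velocities': array([ 0.00056449,  0.00079114, -0.00021456,  0.00022127,  0.00111098,
        0.00147158,  0.00166181]), 'tau': array([ 6.25111807e-04, -6.25097895e+01,  4.92309686e-02, -3.91776574e+01,
        1.64409092e-02,  1.83397460e-03, -8.45449364e-06]), 'position': array([0.17079882, 0.60124771, 0.25035355]), 'ee_rot': array([1.37959654e-01, 9.90437847e-01, 6.69816022e-05, 7.70297959e-06]), 'ft_force': array([ 0.28055357, -0.24423919, -0.26527314]), 'torque': array([ 0.02932898, -0.0092395 , -0.02623558]), 'grip_width': 0.9979253755212195}
```

```bash
python3 - <<'E'
import cv2,numpy as np
a=cv2.imread("pics/scene0.png");b=cv2.imread("pics/top0.png")
c=cv2.resize(b[100:330,70:410],None,fx=2.35,fy=2.35,interpolation=cv2.INTER_CUBIC)
cv2.imwrite("pics/topc.png",c)
E
```

```text
(no output)
```

View pics/scene0.png

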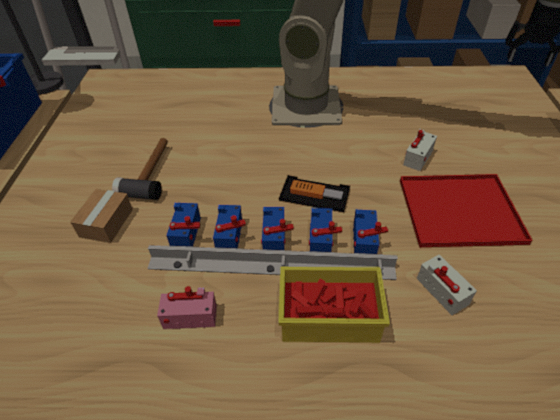

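View pics/topc.png

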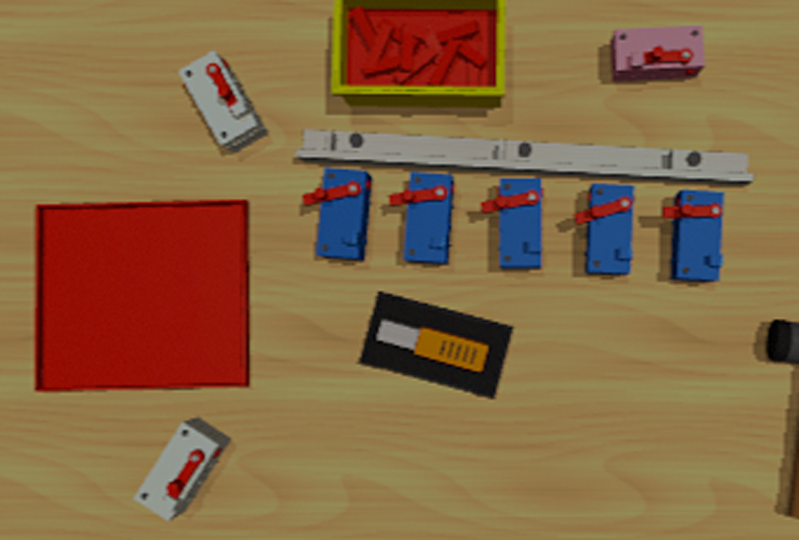

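The scene shows five blue locks in front of the fence. In the top crop they sit at (343,215), (428,218), (520,223), (610,230) and (697,235), with the tray to the left, so the order is left to right. The gauge is in the case with its blade pointing left. Look-alikes are two white locks at (223,100) and (182,468) and a pink one at (658,53), all off the row. Next I'll measure.

```bash
cat > lib.py <<'E'
from workcell import manip
import cv2,numpy as np
from scipy.spatial.transform import Rotation as R
from scipy.optimize import minimize
S=4
def shot(n,save=None):
    im=manip.camera(n)
    if save: cv2.imwrite(save,im[:,:,::-1])
    return im
def proj(n,P):
    i=manip.camera_info(n); c=R.from_quat(i["rotation"]).inv().apply(np.atleast_2d(P)-i["xyz"])
    p=c@i["mtx"].T; return p[:,:2]/p[:,2:]
def ray(n,uv,z):
    i=manip.camera_info(n); d=R.from_quat(i["rotation"]).apply(np.linalg.inv(i["mtx"])@[uv[0],uv[1],1]); o=i["xyz"]
    return o+d*(z-o[2])/d[2]
def place(L,x,y,a):
    L=np.asarray(L,float); return R.from_euler('z',a).apply(L)+[x,y,0]
def box(x0,x1,y0,y1,z0,z1): return np.array([[x,y,z] for x in(x0,x1) for y in(y0,y1) for z in(z0,z1)])
def masks(im):
    h=cv2.cvtColor(im,cv2.COLOR_RGB2HSV).astype(int);H,s,v=h[...,0],h[...,1],h[...,2]
    return dict(blue=(H>100)&(H<130)&(s>120)&(v>30),red=((H<6)|(H>172))&(s>140)&(v>50),orange=(H>9)&(H<19)&(s>190)&(v>100))
def fit(n,m,ign,L,x,y,a,win=40):
    "fit the outline of points L (own frame) to mask m; pose x,y,yaw"
    u,v=proj(n,place(L,x,y,a)).mean(0).astype(int); u0,v0=max(u-win,0),max(v-win,0)
    cut=lambda k:cv2.resize(k[v0:v0+2*win,u0:u0+2*win].astype(np.float32),None,fx=S,fy=S,interpolation=cv2.INTER_LINEAR)
    M=cut(m);W=1-cut(ign)
    def cost(p):
        q=(proj(n,place(L,*p))-[u0,v0]+.5)*S-.5
        h=cv2.convexHull(np.round(q*16).astype(np.int32).reshape(-1,1,2))
        I=np.zeros(M.shape,np.uint8);cv2.fillConvexPoly(I,h,255,cv2.LINE_AA,4)
        return (np.abs(I/255.-M)*W).sum()/S/S
    best=None
    for da in(0,.06,-.06):
        p0=np.array([x,y,a+da]); r=minimize(cost,p0,method='Nelder-Mead',options=dict(initial_simplex=p0+np.array([[0,0,0],[.008,0,0],[0,.008,0],[0,0,.08]]),xatol=1e-5,fatol=.01))
        if best is None or r.fun<best.fun:best=r
    return best.x,best.fun
LOCK=box(-.055,.055,-.026,.026,0,.056)
def blobs(m,lo):
    n,l,s,c=cv2.connectedComponentsWithStats(m.astype(np.uint8)); return [(c[i],s[i]) for i in range(1,n) if s[i,4]>lo]
def tool():
    o=manip.get_obs();r=R.from_quat(o["ee_rot"]);M=r.as_matrix();return np.array(o["position"]),M,o
def go(x,y,z,yaw=None):
    "what to type: turn (fractions, tool z) first, then the shift in tool axes after that turn"
    p,M,o=tool(); cur=np.arctan2(M[1,1],M[0,1]); yaw=cur if yaw is None else yaw
    d=(yaw-cur+np.pi)%(2*np.pi)-np.pi
    T=R.from_euler('z',yaw)*R.from_matrix([[0,1,0],[1,0,0],[0,0,-1]])  # tool y at yaw 0 = world x
    Mt=T.as_matrix()
    print("now",p.round(4),"yaw",round(cur,3),"| turn z",round(-d/2,3),"| shift",((Mt.T@(np.array([x,y,z])-p))/.15).round(3))
E
python3 - <<'E'
from lib import *
im=cv2.cvtColor(cv2.imread("pics/top0.png"),cv2.COLOR_BGR2RGB);m=masks(im)
for c,s in sorted(blobs(m["blue"],150),key=lambda t:t[0][0]):
    g=ray("top",c,.05); p,f=fit("top",m["blue"],m["red"],LOCK,g[0],g[1],0.); print("lock",c.round(),p.round(4),round(f,1),"slot mouth",place([[-.055,0,.036]],*p).round(4))
for c,s in blobs(m["orange"],60):
    g=ray("top",c,.02)
    if abs(g[0]-.4)<.1: p,f=fit("top",m["orange"],m["orange"]*0,box(-.045,.045,-.018,.018,.005,.025),g[0],g[1],1.3);print("gauge",c,s,p.round(4),round(f,1))
for c,s in blobs(m["red"],2000):
    print("tray",c,s,[ray("top",q,.02).round(3) for q in((s[0],s[1]),(s[0]+s[2],s[1]+s[3]))])
k=(im.max(2)<60)
for c,s in blobs(k,500): print("dark",c.round(),s)
E
```

```text
lock [216. 192.] [ 0.6023  0.1308 -0.0649] 533.3 slot mouth [[0.5474 0.1344 0.036 ]]
lock [252. 194.] [ 0.5984  0.0233 -0.0373] 858.0 slot mouth [[0.5434 0.0253 0.036 ]]
lock [289.   2.] [ 1.2533 -0.1325  0.0063] 317.2 slot mouth [[ 1.1983 -0.1329  0.036 ]]
lock [291. 200.] [ 0.5923 -0.0924  0.0237] 769.0 slot mouth [[ 0.5373 -0.0937  0.036 ]]
lock [329. 203.] [ 0.5857 -0.2052 -0.0343] 859.1 slot mouth [[ 0.5307 -0.2033  0.036 ]]
lock [366. 205.] [ 0.5788 -0.3159 -0.0065] 578.8 slot mouth [[ 0.5238 -0.3156  0.036 ]]
tray [249.08611249 119.53409657] [ 218  103   63   33 2009] [array([0.873, 0.131, 0.02 ]), array([ 0.772, -0.062,  0.02 ])]
tray [130.13923163 225.39554122] [  85  185   91   81 7132] [array([0.619, 0.529, 0.02 ]), array([0.378, 0.248, 0.02 ])]
dark [276.  18.] [    0     0   560    45 17570]
dark [255. 246.] [ 223  224   65   45 1301]
dark [414. 247.] [396 236  39  34 590]
dark [258. 398.] [ 228  371   59   49 2056]
```

```bash
cat >> lib.py <<'E'
def own(m,c,r=24):
    o=np.zeros_like(m);u,v=np.round(c).astype(int);o[v-r:v+r,u-r:u+r]=m[v-r:v+r,u-r:u+r]
    n,l,s,_=cv2.connectedComponentsWithStats(cv2.dilate(o.astype(np.uint8),np.ones((3,3))))
    k=1+np.argmax(s[1:,4]); return o&(l==k)
E
python3 - <<'E'
from lib import *
im=cv2.cvtColor(cv2.imread("pics/top0.png"),cv2.COLOR_BGR2RGB);m=masks(im)
h=cv2.cvtColor(im,cv2.COLOR_RGB2HSV); print(h[247:252,255:275:4].tolist()[2])
for c,s in sorted(blobs(m["blue"],150),key=lambda t:t[0][0]):
    if c[1]<100: continue
    g=ray("top",c,.05);b=own(m["blue"],c,28);p,f=fit("top",b,m["red"],LOCK,g[0],g[1],0.)
    print("lock",p.round(4),round(f,1),b.sum(),"mouth",place([[-.055,0,.036]],*p).round(4)[0])
o=m["orange"]|((h[...,0]>5)&(h[...,0]<22)&(h[...,1]>170)&(h[...,2]>100))
o[:,:228]=0;o[:,285:]=0;o[:225]=0;o[265:]=0
o=cv2.morphologyEx(o.astype(np.uint8),cv2.MORPH_CLOSE,np.ones((5,5)))
ys,xs=np.nonzero(o);c=(xs.mean(),ys.mean());g=ray("top",c,.02);print(c,o.sum())
p,f=fit("top",o,o*0,box(-.045,.045,-.018,.018,.005,.025),g[0],g[1],1.3);print("gauge",p.round(4),round(f,1))
k=(im.max(2)<60);k[:,:220]=0;k[:,295:]=0;k[:222]=0;k[272:]=0;k=k|(o>0)
k=cv2.morphologyEx(k.astype(np.uint8),cv2.MORPH_CLOSE,np.ones((15,15)));ys,xs=np.nonzero(k);c=(xs.mean(),ys.mean());g=ray("top",c,.008)
p,f=fit("top",k,k*0,box(-.09,.09,-.048,.048,0,.012),g[0],g[1],1.3);print("case",p.round(4),round(f,1),k.sum())
E
```

```text
[[19, 255, 150], [19, 251, 144], [19, 255, 154], [19, 240, 137], [18, 216, 111]]
lock [ 0.6023  0.1308 -0.0649] 103.9 643 mouth [0.5474 0.1344 0.036 ]
lock [ 0.5984  0.0233 -0.0373] 106.6 585 mouth [0.5434 0.0253 0.036 ]
lock [ 0.5771 -0.0927  0.0431] 190.1 444 mouth [ 0.5221 -0.095   0.036 ]Traceback (most recent call last):
  File "<stdin>", line 6, in <module>
  File "lib.py", line 34, in fit
    p0=np.array([x,y,a+da]); r=minimize(cost,p0,method='Nelder-Mead',options=dict(initial_simplex=p0+np.array([[0,0,0],[.008,0,0],[0,.008,0],[0,0,.08]]),xatol=1e-5,fatol=.01))
                               ~~~~~~~~^^^^^^^^^^^^^^^^^^^^^^^^^^^^^^^^^^^^^^^^^^^^^^^^^^^^^^^^^^^^^^^^^^^^^^^^^^^^^^^^^^^^^^^^^^^^^^^^^^^^^^^^^^^^^^^^^^^^^^^^^^^^^^^^^^^^^^^^
    res = _minimize_neldermead(fun, x0, args, callback, bounds=bounds,
                               **options)
    fxcc = func(xcc)
    fx = function(np.copy(x), *(wrapper_args + args))
  File "lib.py", line 28, in cost
    q=(proj(n,place(L,*p))-[u0,v0]+.5)*S-.5
       ~~~~^^^^^^^^^^^^^^^
  File "lib.py", line 11, in proj
    i=manip.camera_info(n); c=R.from_quat(i["rotation"]).inv().apply(np.atleast_2d(P)-i["xyz"])
ValueError: time passes only in moves, steps and waits
```

```bash
cat >> lib.py <<'E'
import pickle,os
if os.path.exists("cam.pkl"): CI=pickle.load(open("cam.pkl","rb"))
else:
    CI={n:manip.camera_info(n) for n in("scene","top")};pickle.dump(CI,open("cam.pkl","wb"))
def proj(n,P):
    i=CI[n]; c=R.from_quat(i["rotation"]).inv().apply(np.atleast_2d(P)-i["xyz"])
    p=c@i["mtx"].T; return p[:,:2]/p[:,2:]
def ray(n,uv,z):
    i=CI[n]; d=R.from_quat(i["rotation"]).apply(np.linalg.inv(i["mtx"])@[uv[0],uv[1],1]); o=i["xyz"]
    return o+d*(z-o[2])/d[2]
def own(m,c,ru=17,rv=27):
    o=np.zeros_like(m);u,v=np.round(c).astype(int);o[v-rv:v+rv,u-ru:u+ru]=m[v-rv:v+rv,u-ru:u+ru];return o
def outline(v,n,L,p,s,u0,v0,col):
    q=(proj(n,place(L,*p))-[u0,v0]+.5)*s-.5
    cv2.polylines(v,[cv2.convexHull(np.round(q).astype(np.int32).reshape(-1,1,2))],True,col,1)
E
cat > meas.py <<'E'
from lib import *
def measure(im):
    m=masks(im);h=cv2.cvtColor(im,cv2.COLOR_RGB2HSV);h=h.astype(int);out={}
    blue=(h[...,0]>98)&(h[...,0]<132)&(h[...,1]>90)
    bl=cv2.morphologyEx((blue|m["red"]).astype(np.uint8),cv2.MORPH_OPEN,np.ones((5,5)))
    for i,c in enumerate([(c) for c,s in sorted(blobs((bl>0)&blue,200),key=lambda t:t[0][0]) if 150<c[1]<240]):
        g=ray("top",c,.05);b=own(blue,c);p,f=fit("top",b,m["red"],LOCK,g[0],g[1],0.)
        out["lock%d"%i]=p;print("lock",i,p.round(4),round(f,1),b.sum(),"mouth",place([[-.055,0,.036]],*p).round(4)[0])
    o=(h[...,0]>5)&(h[...,0]<24)&(h[...,1]>170)&(h[...,2]>80)
    return out,o,m
if __name__=="__main__":
    im=cv2.cvtColor(cv2.imread("pics/top0.png"),cv2.COLOR_BGR2RGB)
    out,o,m=measure(im)
    o[:,:228]=0;o[:,285:]=0;o[:228]=0;o[265:]=0
    o=cv2.morphologyEx(o.astype(np.uint8),cv2.MORPH_CLOSE,np.ones((5,5)))
    ys,xs=np.nonzero(o);c=(xs.mean(),ys.mean());g=ray("top",c,.02);print(c,o.sum())
    G=box(-.045,.045,-.018,.018,.005,.025);p,f=fit("top",o,o*0,G,g[0],g[1],1.3);print("gauge",p.round(4),round(f,1));out["g"]=p
    k=(im.max(2)<60);k[:,:220]=0;k[:,295:]=0;k[:222]=0;k[272:]=0;k=k|(o>0)
    k=cv2.morphologyEx(k.astype(np.uint8),cv2.MORPH_CLOSE,np.ones((9,9)));ys,xs=np.nonzero(k);c=(xs.mean(),ys.mean());g=ray("top",c,.008)
    C=box(-.09,.09,-.048,.048,0,.012);p,f=fit("top",k,k*0,C,g[0],g[1],1.3);print("case",p.round(4),round(f,1),k.sum());out["c"]=p
    s=4;u0,v0=190,150;v=cv2.resize(im[v0:v0+130,u0:u0+200],None,fx=s,fy=s,interpolation=cv2.INTER_NEAREST)[:,:,::-1].copy()
    for k,p in out.items(): outline(v,"top",{"g":G,"c":C}.get(k,LOCK),p,s,u0,v0,(0,255,0))
    cv2.imwrite("pics/ov.png",v);pickle.dump(out,open("m0.pkl","wb"))
E
python3 meas.py
```

```text
lock 0 [ 0.6025  0.1308 -0.0745] 97.1 651 mouth [0.5477 0.1349 0.036 ]
lock 1 [ 0.5981  0.023  -0.0503] 89.6 605 mouth [0.5432 0.0258 0.036 ]
lock 2 [ 0.5919 -0.092   0.0046] 89.0 551 mouth [ 0.5369 -0.0922  0.036 ]
lock 3 [ 0.5854 -0.2058 -0.0474] 104.8 587 mouth [ 0.5305 -0.2032  0.036 ]
lock 4 [ 0.5777 -0.3163 -0.037 ] 113.2 638 mouth [ 0.5228 -0.3143  0.036 ]
(np.float64(261.75), np.float64(248.41758241758242)) 364
gauge [ 0.4322 -0.007   1.3052] 32.2
case [0.4388 0.0136 1.3148] 107.8 1844
```

View pics/ov.png

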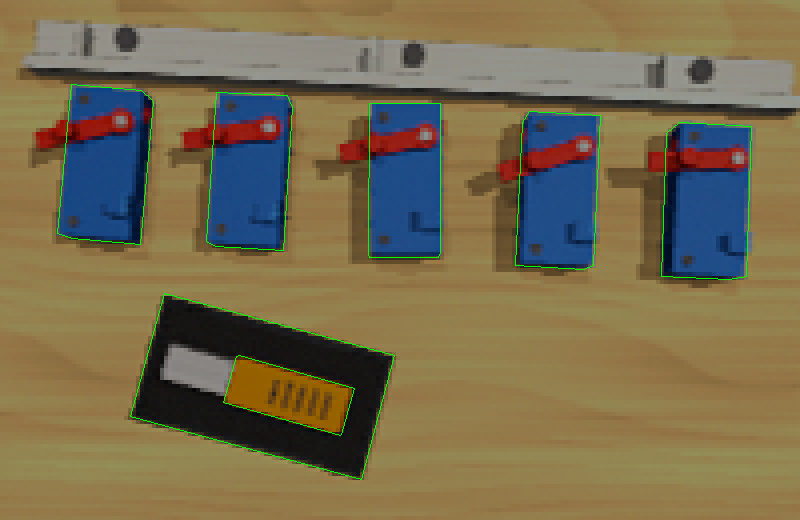

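The outlines fit all five locks, the case and the gauge, with residuals of about 1 px. The gauge is centred in the case with its blade towards +y. Next I'll reach for the gauge.

```bash
python3 -c "
from lib import *
go(.4322,-.007,.12,2.876)"
```

```text
now [0.1708 0.6012 0.2504] yaw 1.294 | turn z -0.791 | shift [ 3.455 -2.746  0.869]
```

```bash
python3 -m jog '[{"offset":[0,0,0],"rotation":[0,0,-0.088],"fingers":0.4},{"offset":[0,0,0],"rotation":[0,0,-0.088],"fingers":0.4},{"offset":[0,0,0],"rotation":[0,0,-0.088],"fingers":0.4},{"offset":[0,0,0],"rotation":[0,0,-0.088],"fingers":0.4},{"offset":[0,0,0],"rotation":[0,0,-0.088],"fingers":0.4},{"offset":[0,0,0],"rotation":[0,0,-0.088],"fingers":0.4},{"offset":[0,0,0],"rotation":[0,0,-0.088],"fingers":0.4},{"offset":[0,0,0],"rotation":[0,0,-0.088],"fingers":0.4}]' 60
python3 -m jog '[{"offset":[0,0,0],"rotation":[0,0,-0.087],"fingers":0.4},{"offset":[0.288,-0.229,0],"rotation":[0,0,0],"fingers":0.4},{"offset":[0.288,-0.229,0],"rotation":[0,0,0],"fingers":0.4},{"offset":[0.288,-0.229,0],"rotation":[0,0,0],"fingers":0.4},{"offset":[0.288,-0.229,0],"rotation":[0,0,0],"fingers":0.4},{"offset":[0.288,-0.229,0],"rotation":[0,0,0],"fingers":0.4},{"offset":[0.288,-0.229,0],"rotation":[0,0,0],"fingers":0.4},{"offset":[0.288,-0.229,0],"rotation":[0,0,0],"fingers":0.4}]'
python3 -m jog '[{"offset":[0.288,-0.229,0],"rotation":[0,0,0],"fingers":0.4},{"offset":[0.288,-0.229,0],"rotation":[0,0,0],"fingers":0.4},{"offset":[0.288,-0.229,0],"rotation":[0,0,0],"fingers":0.4},{"offset":[0.288,-0.229,0.2],"rotation":[0,0,0],"fingers":0.4},{"offset":[0.288,-0.229,0.3],"rotation":[0,0,0],"fingers":0.4},{"offset":[0,0,0.3],"rotation":[0,0,0],"fingers":0.4},{"offset":[0,0,0],"rotation":[0,0,0],"fingers":0.4}]'
python3 -c "
from lib import *
shot('top','pics/top1.png')
go(.4322,-.007,.06,2.876)"
```

```text
clock: 1.7
position: [0.1708, 0.6012, 0.2504]
ee_rot: [-0.538, 0.843, 0.0, 0.0]
ft_force: [0.3, 0.3, -0.2]
grip_width: 0.693
clock: 2.7
position: [0.324, 0.2446, 0.2506]
ee_rot: [-0.607, 0.795, 0.0, 0.0]
ft_force: [0.8, -0.4, 0.2]
grip_width: 0.704
clock: 3.58
position: [0.4176, 0.0283, 0.1668]
ee_rot: [-0.607, 0.795, -0.003, 0.003]
ft_force: [-0.5, 1.3, 0.1]
grip_width: 0.701
now [0.4187 0.0287 0.1685] yaw 2.876 | turn z -0.0 | shift [ 0.206 -0.149  0.724]
```

```bash
python3 -m jog '[{"offset":[0.206,-0.149,0.0],"rotation":[0,0,0],"fingers":0.4},{"offset":[0,0,0.3],"rotation":[0,0,0],"fingers":0.4},{"offset":[0,0,0.3],"rotation":[0,0,0],"fingers":0.4},{"offset":[0,0,0.12],"rotation":[0,0,0],"fingers":0.4},{"offset":[0,0,0],"rotation":[0,0,0],"fingers":0.4}]'
python3 -c "
from lib import *
im=shot('scene','pics/s1.png')
print(manip.recognise('scene','gauge'))
cv2.imwrite('pics/s1c.png',cv2.resize(im[130:290,200:420,::-1],None,fx=3.5,fy=3.5))
go(.4322,-.007,.027,2.876)"
```

```text
clock: 4.25
position: [0.4127, 0.0097, 0.0827]
ee_rot: [-0.605, 0.796, -0.013, 0.015]
ft_force: [0.4, -0.4, 0.8]
grip_width: 0.701
[{'bbox': [291.7, 179.6, 341.3, 200.1], 'conf': 0.75}]
now [0.4138 0.0092 0.0833] yaw 2.87 | turn z -0.003 | shift [ 0.072 -0.147  0.375]
```

View pics/s1c.png

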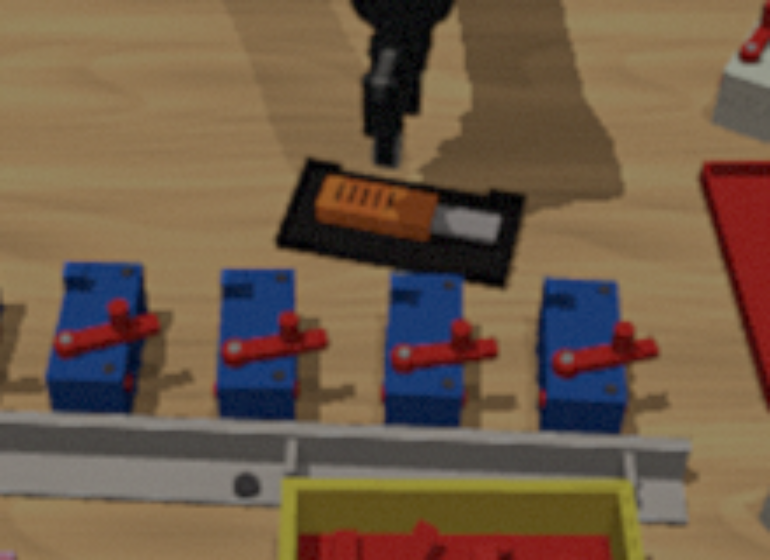

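```bash
python3 -c "
from lib import *
p,M,o=tool();print(o['joint_pos'].round(3),M.round(3))"
```

```text
[-1.484 -0.146  1.335  2.25   0.193  0.895  2.603] [[-0.268 -0.963  0.041]
 [-0.963  0.268 -0.002]
 [-0.009 -0.04  -0.999]]
```

The wrist (j7) and j3 have hit their limits in this orientation. I'll lift and turn a half-turn back, which gives the same grasp.

```bash
python3 -m jog '[{"offset":[0,0,-0.2],"rotation":[0,0,0.09],"fingers":0.4},{"offset":[0,0,-0.2],"rotation":[0,0,0.09],"fingers":0.4},{"offset":[0,0,-0.2],"rotation":[0,0,0.09],"fingers":0.4},{"offset":[0,0,-0.2],"rotation":[0,0,0.09],"fingers":0.4},{"offset":[0,0,0],"rotation":[0,0,0.09],"fingers":0.4},{"offset":[0,0,0],"rotation":[0,0,0.09],"fingers":0.4},{"offset":[0,0,0],"rotation":[0,0,0.09],"fingers":0.4},{"offset":[0,0,0],"rotation":[0,0,0.09],"fingers":0.4}]'
python3 -m jog '[{"offset":[0,0,0],"rotation":[0,0,0.09],"fingers":0.4},{"offset":[0,0,0],"rotation":[0,0,0.09],"fingers":0.4},{"offset":[0,0,0],"rotation":[0,0,0.09],"fingers":0.4},{"offset":[0,0,0],"rotation":[0,0,0.09],"fingers":0.4},{"offset":[0,0,0],"rotation":[0,0,0.09],"fingers":0.4},{"offset":[0,0,0],"rotation":[0,0,0.09],"fingers":0.4},{"offset":[0,0,0],"rotation":[0,0,0.09],"fingers":0.4},{"offset":[0,0,0],"rotation":[0,0,0.04],"fingers":0.4}]'
python3 -c "
from lib import *
go(.4322,-.007,.1,-.265)
p,M,o=tool();print(o['joint_pos'].round(3),M.round(3))"
```

```text
clock: 5.35
position: [0.4087, 0.0094, 0.201]
ee_rot: [0.067, 0.998, 0.0, 0.02]
ft_force: [-0.0, 0.2, 0.0]
grip_width: 0.7
clock: 6.35
position: [0.4088, 0.0095, 0.2009]
ee_rot: [0.671, 0.741, 0.013, 0.016]
ft_force: [-0.3, 0.5, 0.4]
grip_width: 0.7
now [0.4088 0.0095 0.2009] yaw 0.099 | turn z 0.182 | shift [-0.065  0.18   0.673]
[-0.744 -0.213  0.545  2.108  0.13   1.179 -0.156] [[-0.099  0.994  0.04 ]
 [ 0.995  0.099 -0.002]
 [-0.006  0.04  -0.999]]
```

```bash
cat >> lib.py <<'E'
def go(x,y,z,yaw=None):
    "turn (fractions): tilt removal as rotvec, then z turn; then shift in the tool axes after them"
    p,M,o=tool(); cur=np.arctan2(M[1,1],M[0,1]); yaw=cur if yaw is None else yaw
    d=(yaw-cur+np.pi)%(2*np.pi)-np.pi
    B=R.from_matrix([[0,1,0],[1,0,0],[0,0,-1]])
    up=R.from_euler('z',cur)*B; tilt=(R.from_matrix(M).inv()*up).as_rotvec()/2
    Mt=(R.from_euler('z',yaw)*B).as_matrix()
    print("now",p.round(4),"yaw",round(cur,3),"| untilt",tilt.round(3),"turn z",round(-d/2,3),"| shift",((Mt.T@(np.array([x,y,z])-p))/.15).round(3),"| f",np.round(o['ft_force'],1),"grip",round(o['grip_width']*85,1),"j",o['joint_pos'].round(2),"t",o['clock'])
E
python3 -c "
from lib import *
go(.4322,-.007,.1,-.265)"
```

```text
now [0.4088 0.0095 0.2009] yaw 0.099 | untilt [ 0.02   0.003 -0.   ] turn z 0.182 | shift [-0.065  0.18   0.673] | f [-0.3  0.5  0.4] grip 59.5 j [-0.74 -0.21  0.55  2.11  0.13  1.18 -0.16] t 6.35
```

```bash
python3 -m jog '[{"offset":[0,0,0],"rotation":[0.02,0.003,0],"fingers":0.4},{"offset":[0,0,0],"rotation":[0,0,0.091],"fingers":0.4},{"offset":[0,0,0],"rotation":[0,0,0.091],"fingers":0.4},{"offset":[-0.065,0.18,0.2],"rotation":[0,0,0],"fingers":0.4},{"offset":[0,0,0.3],"rotation":[0,0,0],"fingers":0.4},{"offset":[0,0,0.17],"rotation":[0,0,0],"fingers":0.4},{"offset":[0,0,0],"rotation":[0,0,0],"fingers":0.4}]'
python3 -c "
from lib import *
go(.4322,-.007,.028,-.265)"
```

```text
clock: 7.22
position: [0.4308, -0.007, 0.0981]
ee_rot: [0.792, 0.61, -0.003, -0.001]
ft_force: [-0.1, -0.3, 0.1]
grip_width: 0.703
now [ 0.4308 -0.007   0.0981] yaw -0.258 | untilt [-0.002  0.002  0.   ] turn z 0.003 | shift [0.002 0.009 0.467] | f [-0.1 -0.3  0.1] grip 59.7 j [-0.69  0.05  0.62  2.15 -0.04  0.96 -0.31] t 7.225
```

```bash
python3 -m jog '[{"offset":[0.002,0.009,0.2],"rotation":[-0.002,0.002,0.003],"fingers":0.4},{"offset":[0,0,0.2],"rotation":[0,0,0],"fingers":0.4},{"offset":[0,0,0.085],"rotation":[0,0,0],"fingers":0.4},{"offset":[0,0,0],"rotation":[0,0,0],"fingers":0.4},{"offset":[0,0,0],"rotation":[0,0,0],"fingers":-1},{"offset":[0,0,0],"rotation":[0,0,0],"fingers":-1},{"offset":[0,0,0],"rotation":[0,0,0],"fingers":-1},{"offset":[0,0,0],"rotation":[0,0,0],"fingers":-1}]' 60
python3 -c "
from lib import *
go(.4322,-.007,.12,-.265)"
```

```text
clock: 8.22
position: [0.4338, -0.0063, 0.0275]
ee_rot: [0.794, 0.607, 0.003, 0.0]
ft_force: [-1.7, -0.5, 9.3]
grip_width: 0.406
now [ 0.4338 -0.0063  0.0275] yaw -0.265 | untilt [ 0.002 -0.002  0.   ] turn z -0.0 | shift [-0.007 -0.009 -0.617] | f [-1.7 -0.5  9.3] grip 34.5 j [-0.66  0.21  0.61  2.2  -0.18  0.78 -0.19] t 8.225
```

```bash
python3 -m jog '[{"offset":[0,0,-0.1],"rotation":[0,0,0],"fingers":-1},{"offset":[0,0,-0.3],"rotation":[0,0,0],"fingers":-1},{"offset":[0,0,-0.4],"rotation":[0,0,0.0],"fingers":-1},{"offset":[0,0,0],"rotation":[0,0,0.086],"fingers":-1},{"offset":[0,0,0],"rotation":[0,0,0.086],"fingers":-1},{"offset":[0,0,0],"rotation":[0,0,0.086],"fingers":-1},{"offset":[0,0,0],"rotation":[0,0,0.086],"fingers":-1},{"offset":[0,0,0],"rotation":[0,0,0.086],"fingers":-1}]'
python3 -m jog '[{"offset":[0,0,0],"rotation":[0,0,0.086],"fingers":-1},{"offset":[0,0,0],"rotation":[0,0,0.086],"fingers":-1},{"offset":[0,0,0],"rotation":[0,0,0.088],"fingers":-1},{"offset":[0,0,0],"rotation":[0,0,0],"fingers":-1}]'
python3 -c "
from lib import *
go(.433,.1435,.0485,-1.645)
im=shot('scene','pics/s2.png')
cv2.imwrite('pics/s2c.png',cv2.resize(im[100:260,200:420,::-1],None,fx=3.5,fy=3.5))
"
```

```text
clock: 9.22
position: [0.4324, -0.007, 0.1472]
ee_rot: [0.976, 0.218, 0.002, -0.001]
ft_force: [-0.3, -0.1, -1.5]
grip_width: 0.408
clock: 9.72
position: [0.4325, -0.0069, 0.147]
ee_rot: [0.999, -0.037, 0.002, -0.001]
ft_force: [-0.3, -1.2, -1.8]
grip_width: 0.408
now [ 0.4325 -0.0069  0.147 ] yaw -1.645 | untilt [-0.001 -0.002 -0.   ] turn z 0.0 | shift [-0.071 -1.     0.657] | f [-0.3 -1.2 -1.8] grip 34.7 j [-0.7  -0.04  0.61  2.1   0.02  1.07 -1.75] t 9.725
```

View pics/s2c.png

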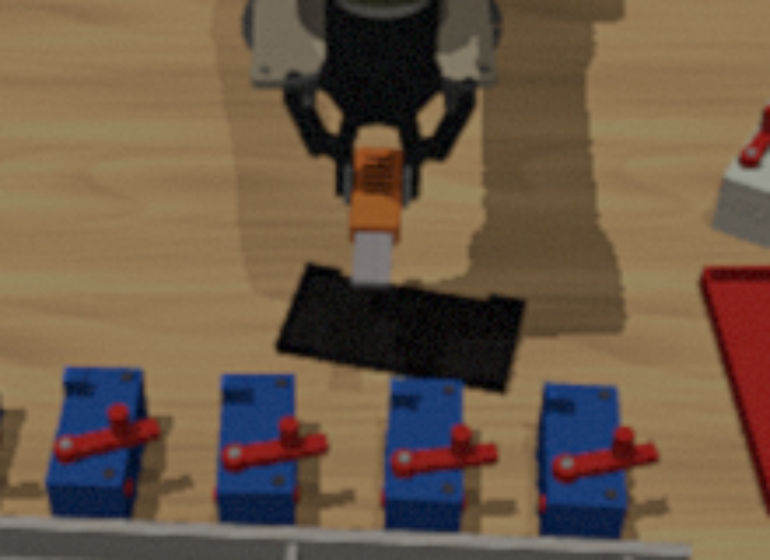

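```bash
python3 -c "
from lib import *
p,M,o=tool();u=M[:,0]
for x in (.092,.094): print(proj('scene',p+u*x+M[:,2]*.0125))
"
python3 -m jog '[{"offset":[-0.071,-0.34,0],"rotation":[-0.001,-0.002,0],"fingers":-1},{"offset":[0,-0.33,0],"rotation":[0,0,0],"fingers":-1},{"offset":[0,-0.33,0.1],"rotation":[0,0,0.0],"fingers":-1},{"offset":[0,0,0.3],"rotation":[0,0,0],"fingers":-1},{"offset":[0,0,0.257],"rotation":[0,0,0],"fingers":-1},{"offset":[0,0,0],"rotation":[0,0,0],"fingers":-1},{"offset":[0,0,0],"rotation":[0,0,0],"fingers":-1}]'
python3 -c "
from lib import *
go(.433,.1435,.0485,-1.645)
im=shot('scene','pics/s3.png');im2=shot('top','pics/t3.png')
p,M,o=tool();u=M[:,0];print(proj('scene',p+u*.094+M[:,2]*.0125),proj('top',p+u*.094+M[:,2]*.0125))
v=np.hstack([cv2.resize(im[140:260,330:420,::-1],None,fx=4,fy=4),cv2.resize(im2[160:280,180:270,::-1],None,fx=4,fy=4)])
cv2.imwrite('pics/s3c.png',v)
"
```

```text
[[305.60657226 179.24245709]]
[[305.56413847 179.80834508]]
clock: 10.65
position: [0.4337, 0.1439, 0.0491]
ee_rot: [0.999, -0.037, 0.0, -0.0]
ft_force: [-0.3, -0.1, -1.4]
grip_width: 0.406
now [0.4337 0.1439 0.0491] yaw -1.644 | untilt [-0. -0. -0.] turn z 0.0 | shift [-0.005  0.003  0.004] | f [-0.3 -0.1 -1.4] grip 34.5 j [-0.83  0.2   0.45  2.12 -0.12  0.84 -1.96] t 10.65
[[364.34212187 208.30679866]] [[212.97804185 215.81396483]]
```

View pics/s3c.png

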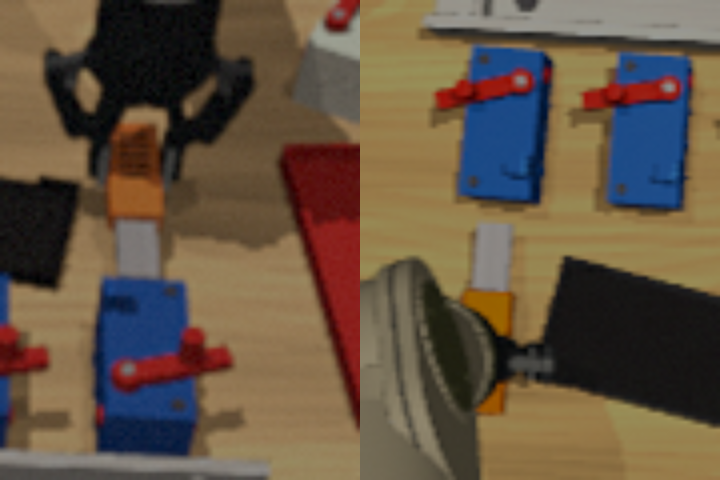

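```bash
python3 -m jog '[{"offset":[0.067,0.003,0.004],"rotation":[0,0,0],"fingers":-1},{"offset":[0.067,0,0],"rotation":[0,0,0],"fingers":-1},{"offset":[0.06,0,0],"rotation":[0,0,0.0],"fingers":-1},{"offset":[0,0,0],"rotation":[0,0,0],"fingers":-1}]'; python3 -m jog '[{"offset":[0.033,0,0],"rotation":[0,0,0],"fingers":-1},{"offset":[0.033,0,0],"rotation":[0,0,0],"fingers":-1},{"offset":[0,0,0],"rotation":[0,0,0],"fingers":-1}]'
python3 -c "
from lib import *
go(.5477-.044,.1349+.044*.0744,.0485,-1.645)"
```

```text
clock: 11.25
position: [0.4629, 0.1409, 0.0471]
ee_rot: [0.999, -0.038, -0.0, -0.0]
ft_force: [0.2, -0.3, 0.7]
grip_width: 0.406
clock: 11.62
position: [0.4723, 0.1403, 0.0471]
ee_rot: [0.999, -0.037, -0.0, -0.0]
ft_force: [0.9, 0.9, 0.9]
grip_width: 0.402
now [0.4723 0.1403 0.0471] yaw -1.646 | untilt [-0.  0.  0.] turn z -0.0 | shift [ 0.21  -0.001 -0.009] | f [0.9 0.9 0.9] grip 34.2 j [-0.79  0.28  0.45  2.03 -0.16  0.86 -1.89] t 11.625
```

```bash
python3 -m jog '[{"offset":[0.033,0,-0.007],"rotation":[0,0,0],"fingers":-1},{"offset":[0.033,0,0],"rotation":[0,0,0],"fingers":-1},{"offset":[0,0,0],"rotation":[0,0,0],"fingers":-1}]'
python3 -c "
from lib import *
go(.5477-.044,.1349+.044*.0744,.0485,-1.645)"
```

```text
clock: 12.0
position: [0.4819, 0.1394, 0.0479]
ee_rot: [0.999, -0.038, -0.001, -0.0]
ft_force: [0.9, 0.7, -2.4]
grip_width: 0.405
now [0.4819 0.1394 0.0479] yaw -1.646 | untilt [-0.     0.001  0.   ] turn z -0.0 | shift [ 0.146 -0.002 -0.004] | f [ 0.9  0.7 -2.4] grip 34.4 j [-0.77  0.3   0.45  2.01 -0.17  0.87 -1.87] t 12.0
```

```bash
python3 -m jog '[{"offset":[0.04,0,0],"rotation":[0,0,0],"fingers":-1},{"offset":[0.04,0,0],"rotation":[0,0,0],"fingers":-1},{"offset":[0.04,0,0],"rotation":[0,0,0],"fingers":-1},{"offset":[0,0,0],"rotation":[0,0,0],"fingers":-1}]'
python3 -m jog '[{"offset":[0.013,0,0],"rotation":[0,0,0],"fingers":-1},{"offset":[0.013,0,0],"rotation":[0,0,0],"fingers":-1},{"offset":[0,0,0],"rotation":[0,0,0],"fingers":-1}]'
python3 -c "
from lib import *
go(.5477-.044,.1349+.044*.0744,.0485,-1.645)"
```

```text
clock: 12.5
position: [0.5, 0.1381, 0.048]
ee_rot: [0.999, -0.038, -0.0, -0.0]
ft_force: [-0.0, -0.2, -0.6]
grip_width: 0.404
clock: 12.88
position: [0.503, 0.1379, 0.0478]
ee_rot: [0.999, -0.037, -0.001, -0.0]
ft_force: [-2.1, -0.7, -0.5]
grip_width: 0.401
now [0.503  0.1379 0.0478] yaw -1.645 | untilt [-0.     0.001  0.   ] turn z -0.0 | shift [ 0.004 -0.002 -0.005] | f [-2.1 -0.7 -0.5] grip 34.1 j [-0.75  0.34  0.45  1.96 -0.19  0.88 -1.84] t 12.875
```

```bash
python3 -m jog '[{"offset":[0.008,0,0],"rotation":[0,0,0],"fingers":-1},{"offset":[0,0,0],"rotation":[0,0,0],"fingers":-1}]'
python3 -c "
from lib import *
go(.5477-.044,.1349+.044*.0744,.0485,-1.645)
im=shot('scene','pics/s4.png');im2=shot('top','pics/t4.png')
v=np.hstack([cv2.resize(im[140:260,330:420,::-1],None,fx=4,fy=4),cv2.resize(im2[160:280,180:270,::-1],None,fx=4,fy=4)])
cv2.imwrite('pics/s4c.png',v)"
```

```text
clock: 13.12
position: [0.5045, 0.1379, 0.0479]
ee_rot: [0.999, -0.037, -0.001, -0.0]
ft_force: [-1.3, 1.1, -1.3]
grip_width: 0.403
now [0.5045 0.1379 0.0479] yaw -1.645 | untilt [-0.     0.001  0.   ] turn z -0.0 | shift [-0.005 -0.001 -0.004] | f [-1.3  1.1 -1.3] grip 34.2 j [-0.75  0.35  0.45  1.96 -0.19  0.88 -1.84] t 13.125
```

View pics/s4c.png

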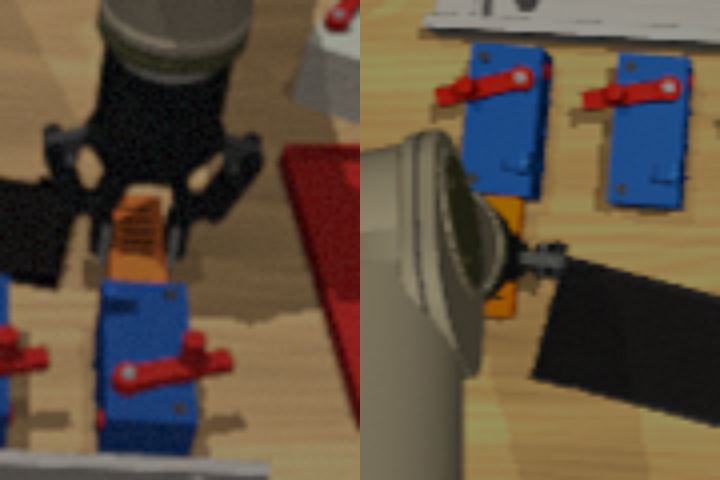

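Lock 0, nearest the tray, takes the blade fully home. The picture shows the handle flush on its front. It is sound. On to lock 1.

```bash
python3 -m jog '[{"offset":[-0.15,0,0],"rotation":[0,0,0],"fingers":-1},{"offset":[-0.17,0,0],"rotation":[0,0,0],"fingers":-1},{"offset":[-0.17,0,0],"rotation":[0,0,-0.012],"fingers":-1},{"offset":[0,0.25,0],"rotation":[0,0,0],"fingers":-1},{"offset":[0,0.25,0],"rotation":[0,0,0],"fingers":-1},{"offset":[0,0.245,0],"rotation":[0,0,0],"fingers":-1},{"offset":[0,0,0],"rotation":[0,0,0],"fingers":-1}]'
python3 -c "
from lib import *
go(.4383,.0311,.0485,-1.621)"
```

```text
clock: 14.1
position: [0.426, 0.0293, 0.0484]
ee_rot: [1.0, -0.028, 0.0, -0.0]
ft_force: [-0.5, -0.1, -2.3]
grip_width: 0.401
now [0.426  0.0293 0.0484] yaw -1.626 | untilt [-0. -0. -0.] turn z -0.002 | shift [ 0.081 -0.016 -0.001] | f [-0.5 -0.1 -2.3] grip 34.1 j [-0.69  0.14  0.54  2.19 -0.1   0.83 -1.71] t 14.1
```

```bash
python3 -m jog '[{"offset":[0.081,-0.016,-0.001],"rotation":[0,0,-0.002],"fingers":-1},{"offset":[0.07,0,0],"rotation":[0,0,0],"fingers":-1},{"offset":[0.07,0,0],"rotation":[0,0,0],"fingers":-1},{"offset":[0,0,0],"rotation":[0,0,0],"fingers":-1}]'; python3 -m jog '[{"offset":[0.03,0,0],"rotation":[0,0,0],"fingers":-1},{"offset":[0,0,0],"rotation":[0,0,0],"fingers":-1}]';python3 -m jog '[{"offset":[0.03,0,0],"rotation":[0,0,0],"fingers":-1},{"offset":[0,0,0],"rotation":[0,0,0],"fingers":-1}]'
python3 -c "
from lib import *
go(.5432-.0439,.0258+.0022,.0485,-1.621)"
```

```text
clock: 14.6
position: [0.4598, 0.0327, 0.0481]
ee_rot: [1.0, -0.023, -0.0, 0.0]
ft_force: [0.2, -0.7, -1.1]
grip_width: 0.405
clock: 14.85
position: [0.4635, 0.0323, 0.0481]
ee_rot: [1.0, -0.023, -0.001, -0.0]
ft_force: [0.3, -0.2, -1.1]
grip_width: 0.407
clock: 15.1
position: [0.4681, 0.0321, 0.0482]
ee_rot: [1.0, -0.023, -0.0, -0.0]
ft_force: [0.0, -0.3, -0.9]
grip_width: 0.4
now [0.4681 0.0321 0.0482] yaw -1.618 | untilt [-0.  0.  0.] turn z 0.002 | shift [ 0.209  0.017 -0.002] | f [ 0.  -0.3 -0.9] grip 34.0 j [-0.65  0.24  0.53  2.09 -0.16  0.85 -1.64] t 15.1
```

```bash
python3 -m jog '[{"offset":[0.02,0.015,0],"rotation":[0,0,0],"fingers":-1},{"offset":[0.02,0,0],"rotation":[0,0,0],"fingers":-1},{"offset":[0,0,0],"rotation":[0,0,0],"fingers":-1}]'; python3 -m jog '[{"offset":[0.05,0,0],"rotation":[0,0,0],"fingers":-1},{"offset":[0.05,0,0],"rotation":[0,0,0],"fingers":-1},{"offset":[0.05,0,0],"rotation":[0,0,0],"fingers":-1},{"offset":[0,0,0],"rotation":[0,0,0],"fingers":-1}]'
python3 -c "
from lib import *
go(.5432-.0439,.0258+.0022,.0485,-1.621)"
```

```text
clock: 15.48
position: [0.474, 0.0295, 0.0481]
ee_rot: [1.0, -0.023, -0.0, -0.0]
ft_force: [-1.0, 0.2, -1.6]
grip_width: 0.405
clock: 15.98
position: [0.4967, 0.0284, 0.048]
ee_rot: [1.0, -0.023, -0.001, 0.0]
ft_force: [-0.0, -0.3, -1.5]
grip_width: 0.403
now [0.4967 0.0284 0.048 ] yaw -1.618 | untilt [ 0.     0.001 -0.   ] turn z 0.002 | shift [ 0.017  0.002 -0.003] | f [-0.  -0.3 -1.5] grip 34.3 j [-0.62  0.3   0.53  2.02 -0.2   0.87 -1.6 ] t 15.975
```

```bash
python3 -m jog '[{"offset":[0.012,0,0],"rotation":[0,0,0],"fingers":-1},{"offset":[0.012,0,0],"rotation":[0,0,0],"fingers":-1},{"offset":[0,0,0],"rotation":[0,0,0],"fingers":-1}]'; python3 -m jog '[{"offset":[0.008,0,0],"rotation":[0,0,0],"fingers":-1},{"offset":[0,0,0],"rotation":[0,0,0],"fingers":-1}]'
python3 -c "
from lib import *
go(.5432-.0439,.0258+.0022,.0485,-1.621)"
```

```text
clock: 16.35
position: [0.4995, 0.0283, 0.0479]
ee_rot: [1.0, -0.023, -0.001, -0.0]
ft_force: [-2.5, 0.2, -1.7]
grip_width: 0.404
clock: 16.6
position: [0.501, 0.0284, 0.048]
ee_rot: [1.0, -0.023, -0.001, -0.0]
ft_force: [-1.0, 0.4, -1.4]
grip_width: 0.403
now [0.501  0.0284 0.048 ] yaw -1.618 | untilt [-0.     0.001  0.   ] turn z 0.002 | shift [-0.011  0.003 -0.003] | f [-1.   0.4 -1.4] grip 34.3 j [-0.61  0.31  0.53  2.01 -0.2   0.87 -1.59] t 16.6
```

Lock 1 is also home: contact at the expected depth with nothing felt before it. On to lock 2.

```bash
python3 -m jog '[{"offset":[-0.15,0,0],"rotation":[0,0,0],"fingers":-1},{"offset":[-0.17,0,0],"rotation":[0,0,0],"fingers":-1},{"offset":[-0.15,0,0],"rotation":[0,0,-0.026],"fingers":-1},{"offset":[0,0.28,0],"rotation":[0,0,0],"fingers":-1},{"offset":[0,0.28,0],"rotation":[0,0,0],"fingers":-1},{"offset":[0,0.27,0],"rotation":[0,0,0],"fingers":-1},{"offset":[0,0,0],"rotation":[0,0,0],"fingers":-1}]'
python3 -c "
from lib import *
go(.4319,-.0927,.0485,-1.566)"
```

```text
clock: 17.48
position: [0.4317, -0.0957, 0.0486]
ee_rot: [1.0, 0.0, 0.0, 0.0]
ft_force: [0.8, 0.7, -0.2]
grip_width: 0.403
now [ 0.4317 -0.0957  0.0486] yaw -1.57 | untilt [ 0. -0.  0.] turn z -0.002 | shift [ 0.002 -0.02   0.001] | f [ 0.8  0.7 -0.2] grip 34.2 j [-0.48  0.19  0.64  2.16 -0.15  0.83 -1.32] t 17.475
```

```bash
python3 -m jog '[{"offset":[0.0,-0.02,0],"rotation":[0,0,-0.002],"fingers":-1},{"offset":[0.07,0,0],"rotation":[0,0,0],"fingers":-1},{"offset":[0.07,0,0],"rotation":[0,0,0],"fingers":-1},{"offset":[0,0,0],"rotation":[0,0,0],"fingers":-1}]'; python3 -m jog '[{"offset":[0.03,0,0],"rotation":[0,0,0],"fingers":-1},{"offset":[0,0,0],"rotation":[0,0,0],"fingers":-1}]';python3 -m jog '[{"offset":[0.03,0,0],"rotation":[0,0,0],"fingers":-1},{"offset":[0,0,0],"rotation":[0,0,0],"fingers":-1}]';python3 -m jog '[{"offset":[0.02,0,0],"rotation":[0,0,0],"fingers":-1},{"offset":[0.02,0,0],"rotation":[0,0,0],"fingers":-1},{"offset":[0,0,0],"rotation":[0,0,0],"fingers":-1}]'
python3 -c "
from lib import *
go(.5369-.044,-.0922-.0002,.0485,-1.566)"
```

```text
clock: 17.98
position: [0.4534, -0.0893, 0.0482]
ee_rot: [1.0, 0.005, -0.0, 0.0]
ft_force: [0.5, -0.4, -0.9]
grip_width: 0.411
clock: 18.23
position: [0.4569, -0.0896, 0.0481]
ee_rot: [1.0, 0.005, -0.001, -0.0]
ft_force: [-0.6, 0.7, -0.8]
grip_width: 0.404
clock: 18.48
position: [0.4615, -0.0896, 0.0482]
ee_rot: [1.0, 0.005, -0.0, -0.0]
ft_force: [-0.1, -1.0, -0.7]
grip_width: 0.404
clock: 18.85
position: [0.4675, -0.0896, 0.0481]
ee_rot: [1.0, 0.005, -0.0, -0.0]
ft_force: [0.4, -0.3, -1.9]
grip_width: 0.406
now [ 0.4675 -0.0896  0.0481] yaw -1.561 | untilt [-0.  0.  0.] turn z 0.002 | shift [ 0.169  0.02  -0.003] | f [ 0.4 -0.3 -1.9] grip 34.5 j [-0.46  0.27  0.62  2.08 -0.2   0.85 -1.29] t 18.85
```

```bash
python3 -m jog '[{"offset":[0.05,0.018,0],"rotation":[0,0,0],"fingers":-1},{"offset":[0.05,0,0],"rotation":[0,0,0],"fingers":-1},{"offset":[0.045,0,0],"rotation":[0,0,0],"fingers":-1},{"offset":[0,0,0],"rotation":[0,0,0],"fingers":-1}]'; python3 -m jog '[{"offset":[0.012,0,0],"rotation":[0,0,0],"fingers":-1},{"offset":[0.012,0,0],"rotation":[0,0,0],"fingers":-1},{"offset":[0,0,0],"rotation":[0,0,0],"fingers":-1}]'; python3 -m jog '[{"offset":[0.008,0,0],"rotation":[0,0,0],"fingers":-1},{"offset":[0,0,0],"rotation":[0,0,0],"fingers":-1}]'
python3 -c "
from lib import *
go(.5369-.044,-.0922-.0002,.0485,-1.566)"
```

```text
clock: 19.35
position: [0.4896, -0.0921, 0.048]
ee_rot: [1.0, 0.005, -0.001, 0.0]
ft_force: [0.2, 0.1, -2.2]
grip_width: 0.401
clock: 19.73
position: [0.4918, -0.092, 0.0478]
ee_rot: [1.0, 0.004, -0.001, -0.0]
ft_force: [-4.8, 0.4, -0.3]
grip_width: 0.404
clock: 19.98
position: [0.4933, -0.0921, 0.0478]
ee_rot: [1.0, 0.005, -0.001, -0.0]
ft_force: [-4.3, -0.6, -1.9]
grip_width: 0.403
now [ 0.4933 -0.0921  0.0478] yaw -1.562 | untilt [-0.     0.001  0.   ] turn z 0.002 | shift [-0.003  0.002 -0.004] | f [-4.3 -0.6 -1.9] grip 34.3 j [-0.44  0.33  0.61  2.01 -0.24  0.87 -1.26] t 19.975
```

```bash
python3 -m jog '[{"offset":[-0.15,0,0],"rotation":[0,0,0],"fingers":-1},{"offset":[-0.17,0,0],"rotation":[0,0,0],"fingers":-1},{"offset":[-0.15,0,0],"rotation":[0,0,0.028],"fingers":-1},{"offset":[0.017,0.235,0],"rotation":[0,0,0],"fingers":-1},{"offset":[0.017,0.235,0],"rotation":[0,0,0],"fingers":-1},{"offset":[0.017,0.235,0],"rotation":[0,0,0],"fingers":-1},{"offset":[0,0,0],"rotation":[0,0,0],"fingers":-1},{"offset":[0,0,0],"rotation":[0,0,0],"fingers":-1}]'
python3 -c "
from lib import *
go(.4256,-.1982,.0485,-1.618)"
```

```text
clock: 20.98
position: [0.4265, -0.1983, 0.0482]
ee_rot: [1.0, -0.023, -0.0, -0.0]
ft_force: [-0.7, 0.1, -1.7]
grip_width: 0.402
now [ 0.4265 -0.1983  0.0482] yaw -1.617 | untilt [-0.  0.  0.] turn z 0.0 | shift [-0.006 -0.    -0.002] | f [-0.7  0.1 -1.7] grip 34.2 j [-0.3   0.27  0.7   2.1  -0.23  0.85 -1.08] t 20.975
```

```bash
python3 -m jog '[{"offset":[0.065,0,-0.002],"rotation":[0,0,0],"fingers":-1},{"offset":[0.07,0,0],"rotation":[0,0,0],"fingers":-1},{"offset":[0,0,0],"rotation":[0,0,0],"fingers":-1}]'; python3 -m jog '[{"offset":[0.03,0,0],"rotation":[0,0,0],"fingers":-1},{"offset":[0,0,0],"rotation":[0,0,0],"fingers":-1}]';python3 -m jog '[{"offset":[0.03,0,0],"rotation":[0,0,0],"fingers":-1},{"offset":[0,0,0],"rotation":[0,0,0],"fingers":-1}]';python3 -m jog '[{"offset":[0.02,0,0],"rotation":[0,0,0],"fingers":-1},{"offset":[0.01,0,0],"rotation":[0,0,0],"fingers":-1},{"offset":[0,0,0],"rotation":[0,0,0],"fingers":-1}]'
python3 -c "
from lib import *
go(.5305-.0439,-.2032+.0021,.0485,-1.618)"
```

```text
clock: 21.35
position: [0.4475, -0.1992, 0.0484]
ee_rot: [1.0, -0.023, -0.0, 0.0]
ft_force: [0.5, -0.6, -1.3]
grip_width: 0.408
clock: 21.6
position: [0.4509, -0.1998, 0.0483]
ee_rot: [1.0, -0.023, -0.001, -0.0]
ft_force: [-0.1, 0.9, -1.4]
grip_width: 0.405
clock: 21.85
position: [0.4555, -0.2, 0.0484]
ee_rot: [1.0, -0.023, -0.0, -0.0]
ft_force: [-0.6, 0.3, -1.2]
grip_width: 0.401
clock: 22.22
position: [0.4598, -0.2002, 0.0484]
ee_rot: [1.0, -0.023, -0.001, -0.0]
ft_force: [0.5, 0.6, -0.2]
grip_width: 0.405
now [ 0.4598 -0.2002  0.0484] yaw -1.618 | untilt [-0.     0.001  0.   ] turn z 0.0 | shift [ 0.179 -0.002 -0.001] | f [ 0.5  0.6 -0.2] grip 34.4 j [-0.28  0.34  0.68  2.02 -0.27  0.88 -1.06] t 22.225
```

```bash
python3 -m jog '[{"offset":[0.05,0,0],"rotation":[0,0,0],"fingers":-1},{"offset":[0.05,0,0],"rotation":[0,0,0],"fingers":-1},{"offset":[0.055,0,0],"rotation":[0,0,0],"fingers":-1},{"offset":[0,0,0],"rotation":[0,0,0],"fingers":-1}]'; python3 -m jog '[{"offset":[0.012,0,0],"rotation":[0,0,0],"fingers":-1},{"offset":[0.012,0,0],"rotation":[0,0,0],"fingers":-1},{"offset":[0,0,0],"rotation":[0,0,0],"fingers":-1}]'; python3 -m jog '[{"offset":[0.008,0,0],"rotation":[0,0,0],"fingers":-1},{"offset":[0,0,0],"rotation":[0,0,0],"fingers":-1}]'
python3 -c "
from lib import *
go(.5305-.0439,-.2032+.0021,.0485,-1.618)"
```

```text
clock: 22.72
position: [0.4835, -0.2013, 0.0482]
ee_rot: [1.0, -0.023, -0.001, 0.0]
ft_force: [-0.0, 0.1, -2.5]
grip_width: 0.405
clock: 23.1
position: [0.4857, -0.2016, 0.0481]
ee_rot: [1.0, -0.024, -0.001, -0.0]
ft_force: [-4.5, 0.1, 0.2]
grip_width: 0.405
clock: 23.35
position: [0.4874, -0.2015, 0.0482]
ee_rot: [1.0, -0.023, -0.001, -0.0]
ft_force: [-3.8, -0.7, -0.7]
grip_width: 0.402
now [ 0.4874 -0.2015  0.0482] yaw -1.618 | untilt [-0.     0.001  0.   ] turn z 0.0 | shift [-0.006 -0.003 -0.002] | f [-3.8 -0.7 -0.7] grip 34.2 j [-0.26  0.39  0.66  1.95 -0.31  0.9  -1.06] t 23.35
```

```bash
python3 -m jog '[{"offset":[-0.15,0,0],"rotation":[0,0,0],"fingers":-1},{"offset":[-0.17,0,0],"rotation":[0,0,0],"fingers":-1},{"offset":[-0.15,0,0],"rotation":[0,0,-0.005],"fingers":-1},{"offset":[0.011,0.249,0],"rotation":[0,0,0],"fingers":-1},{"offset":[0.011,0.249,0],"rotation":[0,0,0],"fingers":-1},{"offset":[0.012,0.249,0],"rotation":[0,0,0],"fingers":-1},{"offset":[0,0,0],"rotation":[0,0,0],"fingers":-1},{"offset":[0,0,0],"rotation":[0,0,0],"fingers":-1}]'
python3 -c "
from lib import *
go(.4179,-.3104,.0485,-1.608)"
```

```text
clock: 24.35
position: [0.4188, -0.3101, 0.0484]
ee_rot: [1.0, -0.018, -0.0, -0.0]
ft_force: [0.1, 1.4, -1.5]
grip_width: 0.405
now [ 0.4188 -0.3101  0.0484] yaw -1.607 | untilt [-0.  0.  0.] turn z 0.0 | shift [-0.006  0.002 -0.001] | f [ 0.1  1.4 -1.5] grip 34.4 j [-0.06  0.39  0.72  1.97 -0.33  0.9  -0.78] t 24.35
```

```bash
python3 -m jog '[{"offset":[0.065,0,-0.002],"rotation":[0,0,0],"fingers":-1},{"offset":[0.07,0,0],"rotation":[0,0,0],"fingers":-1},{"offset":[0,0,0],"rotation":[0,0,0],"fingers":-1}]'; python3 -m jog '[{"offset":[0.03,0,0],"rotation":[0,0,0],"fingers":-1},{"offset":[0,0,0],"rotation":[0,0,0],"fingers":-1}]';python3 -m jog '[{"offset":[0.03,0,0],"rotation":[0,0,0],"fingers":-1},{"offset":[0,0,0],"rotation":[0,0,0],"fingers":-1}]';python3 -m jog '[{"offset":[0.02,0,0],"rotation":[0,0,0],"fingers":-1},{"offset":[0.01,0,0],"rotation":[0,0,0],"fingers":-1},{"offset":[0,0,0],"rotation":[0,0,0],"fingers":-1}]'
python3 -c "
from lib import *
go(.5228-.044,-.3143+.0016,.0485,-1.608)"
```

```text
clock: 24.72
position: [0.44, -0.3105, 0.0487]
ee_rot: [1.0, -0.017, -0.0, -0.0]
ft_force: [-0.0, 0.0, 0.3]
grip_width: 0.402
clock: 24.98
position: [0.4432, -0.3113, 0.0486]
ee_rot: [1.0, -0.018, -0.001, -0.0]
ft_force: [0.6, 0.2, -0.8]
grip_width: 0.407
clock: 25.22
position: [0.4479, -0.3114, 0.0487]
ee_rot: [1.0, -0.018, -0.0, -0.0]
ft_force: [-0.8, 0.3, -1.0]
grip_width: 0.407
clock: 25.6
position: [0.4521, -0.3116, 0.0486]
ee_rot: [1.0, -0.018, -0.001, -0.0]
ft_force: [-0.0, 0.2, -0.7]
grip_width: 0.401
now [ 0.4521 -0.3116  0.0486] yaw -1.607 | untilt [-0.     0.001  0.   ] turn z 0.0 | shift [0.178 0.001 0.001] | f [-0.   0.2 -0.7] grip 34.1 j [-0.06  0.45  0.7   1.9  -0.36  0.92 -0.8 ] t 25.6
```

```bash
python3 -m jog '[{"offset":[0.05,0,0],"rotation":[0,0,0],"fingers":-1},{"offset":[0.05,0,0],"rotation":[0,0,0],"fingers":-1},{"offset":[0.055,0,0],"rotation":[0,0,0],"fingers":-1},{"offset":[0,0,0],"rotation":[0,0,0],"fingers":-1}]'; python3 -m jog '[{"offset":[0.012,0,0],"rotation":[0,0,0],"fingers":-1},{"offset":[0.012,0,0],"rotation":[0,0,0],"fingers":-1},{"offset":[0,0,0],"rotation":[0,0,0],"fingers":-1}]'; python3 -m jog '[{"offset":[0.008,0,0],"rotation":[0,0,0],"fingers":-1},{"offset":[0,0,0],"rotation":[0,0,0],"fingers":-1}]'
python3 - <<'E'
from lib import *
go(.5228-.044,-.3143+.0016,.0485,-1.608)
im2=shot('top','pics/t5.png');im=shot('scene','pics/s5.png')
v=np.vstack([cv2.resize(im2[155:275,190:400,::-1],None,fx=3.5,fy=3.5),cv2.resize(im[195:240,150:400,::-1],(735,132))])
cv2.imwrite('pics/t5c.png',v)
E
```

```text
clock: 26.1
position: [0.4759, -0.3124, 0.0485]
ee_rot: [1.0, -0.018, -0.001, -0.0]
ft_force: [0.2, 0.4, -1.2]
grip_width: 0.406
clock: 26.48
position: [0.4781, -0.3129, 0.0485]
ee_rot: [1.0, -0.019, -0.001, -0.0]
ft_force: [-4.8, -0.7, -0.1]
grip_width: 0.402
clock: 26.72
position: [0.48, -0.3128, 0.0485]
ee_rot: [1.0, -0.018, -0.001, -0.0]
ft_force: [-3.9, -0.9, -1.6]
grip_width: 0.404
now [ 0.48   -0.3128  0.0485] yaw -1.608 | untilt [-0.     0.001  0.   ] turn z 0.0 | shift [-0.008 -0.     0.   ] | f [-3.9 -0.9 -1.6] grip 34.3 j [-0.05  0.5   0.68  1.83 -0.38  0.95 -0.81] t 26.725
```

View pics/t5c.png

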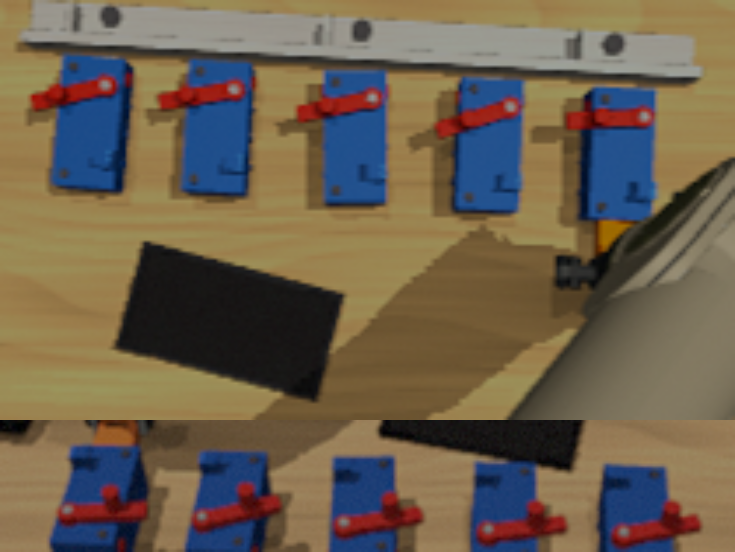

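All five checks went home: firm contact only at 50 mm depth, the last one with the handle flush in the picture at (620,235). There is nothing to reject. Now the gauge goes back to its case.

```bash
python3 -m jog '[{"offset":[-0.15,0,0],"rotation":[0,0,0],"fingers":-1},{"offset":[-0.17,0,0],"rotation":[0,0,0],"fingers":-1},{"offset":[-0.15,0,-0.1],"rotation":[0,0,0],"fingers":-1},{"offset":[0,0,-0.3],"rotation":[0,0,0],"fingers":-1},{"offset":[0,0,-0.27],"rotation":[0,0,0],"fingers":-1},{"offset":[0.015,-0.338,0],"rotation":[0,0,0],"fingers":-1},{"offset":[0.015,-0.338,0],"rotation":[0,0,0],"fingers":-1},{"offset":[0.015,-0.338,0],"rotation":[0,0,0],"fingers":-1}]'
python3 -m jog '[{"offset":[0.015,-0.338,0],"rotation":[0,0,0],"fingers":-1},{"offset":[0.015,-0.338,0],"rotation":[0,0,0],"fingers":-1},{"offset":[0.015,-0.338,0],"rotation":[0,0,0],"fingers":-1},{"offset":[0,0,0],"rotation":[0,0,-0.084],"fingers":-1},{"offset":[0,0,0],"rotation":[0,0,-0.084],"fingers":-1},{"offset":[0,0,0],"rotation":[0,0,-0.084],"fingers":-1},{"offset":[0,0,0],"rotation":[0,0,-0.084],"fingers":-1},{"offset":[0,0,0],"rotation":[0,0,-0.084],"fingers":-1}]'
python3 -m jog '[{"offset":[0,0,0],"rotation":[0,0,-0.084],"fingers":-1},{"offset":[0,0,0],"rotation":[0,0,-0.084],"fingers":-1},{"offset":[0,0,0],"rotation":[0,0,-0.084],"fingers":-1},{"offset":[0,0,0],"rotation":[0,0,0],"fingers":-1},{"offset":[0,0,0],"rotation":[0,0,0],"fingers":-1}]'
python3 - <<'E'
from lib import *
go(.4335,-.0065,.06,-.265)
E
```

```text
clock: 27.82
position: [0.423, -0.1563, 0.1499]
ee_rot: [1.0, -0.018, 0.001, -0.0]
ft_force: [1.3, 0.1, -1.6]
grip_width: 0.404
clock: 28.82
position: [0.435, -0.0059, 0.1498]
ee_rot: [0.919, 0.394, 0.001, -0.001]
ft_force: [-0.0, 0.0, -1.6]
grip_width: 0.397
clock: 29.45
position: [0.4347, -0.0063, 0.1495]
ee_rot: [0.795, 0.607, 0.0, -0.0]
ft_force: [0.2, -0.2, -1.1]
grip_width: 0.403
now [ 0.4347 -0.0063  0.1495] yaw -0.267 | untilt [-0. -0. -0.] turn z -0.001 | shift [-0.003 -0.007  0.597] | f [ 0.2 -0.2 -1.1] grip 34.3 j [-0.62 -0.03  0.53  2.09  0.01  1.08 -0.36] t 29.45
```

```bash
python3 -m jog '[{"offset":[-0.003,-0.007,0.3],"rotation":[0,0,0],"fingers":-1},{"offset":[0,0,0.3],"rotation":[0,0,0],"fingers":-1},{"offset":[0,0,0.13],"rotation":[0,0,0],"fingers":-1},{"offset":[0,0,0.07],"rotation":[0,0,0],"fingers":-1},{"offset":[0,0,0],"rotation":[0,0,0],"fingers":-1},{"offset":[0,0,0],"rotation":[0,0,0],"fingers":-1}]'
python3 - <<'E'
from lib import *
go(.4335,-.0065,.028,-.265)
E
```

```text
clock: 30.2
position: [0.4338, -0.0066, 0.0301]
ee_rot: [0.794, 0.608, 0.0, -0.0]
ft_force: [-0.4, 0.1, -0.9]
grip_width: 0.408
now [ 0.4338 -0.0066  0.0301] yaw -0.264 | untilt [ 0. -0.  0.] turn z 0.0 | shift [-0.    -0.002  0.014] | f [-0.4  0.1 -0.9] grip 34.7 j [-0.59  0.2   0.54  2.19 -0.14  0.79 -0.22] t 30.2
```

```bash
python3 -m jog '[{"offset":[0,0,0.012],"rotation":[0,0,0],"fingers":-1},{"offset":[0,0,0],"rotation":[0,0,0],"fingers":0.2},{"offset":[0,0,0],"rotation":[0,0,0],"fingers":0.3},{"offset":[0,0,0],"rotation":[0,0,0],"fingers":0.3},{"offset":[0,0,-0.1],"rotation":[0,0,0],"fingers":0.3},{"offset":[0,0,-0.3],"rotation":[0,0,0],"fingers":0.3},{"offset":[0,0,-0.4],"rotation":[0,0,0],"fingers":-0.294},{"offset":[0,0,-0.3],"rotation":[0,0,0.08],"fingers":-0.294}]' 30
python3 -m jog '[{"offset":[0,0,0],"rotation":[0,0,0.085],"fingers":-0.294},{"offset":[0,0,0],"rotation":[0,0,0.085],"fingers":-0.294},{"offset":[0,0,0],"rotation":[0,0,0.085],"fingers":-0.294},{"offset":[0,0,0],"rotation":[0,0,0.085],"fingers":-0.294},{"offset":[0,0,0],"rotation":[0,0,0.085],"fingers":-0.294},{"offset":[0,0,0],"rotation":[0,0,0.085],"fingers":-0.294},{"offset":[0,0,0],"rotation":[0,0,0.085],"fingers":-0.294},{"offset":[0,0,0],"rotation":[0,0,0],"fingers":-0.294}]'
cat > m2.py <<'E'
from lib import *
from meas import measure
import sys
tag=sys.argv[1]
im=shot('top','pics/top_%s.png'%tag);im2=shot('scene','pics/scene_%s.png'%tag)
out,o,m=measure(im);m0=pickle.load(open('m0.pkl','rb'));nl=[]
pickle.dump(out,open('m1.pkl','wb'))
h=cv2.cvtColor(im,cv2.COLOR_RGB2HSV)
red=((h[...,0]<6)|(h[...,0]>172))&(h[...,1]>130)&(h[...,2]>60)
for k,p in out.items():
    if not k.startswith('lock'): continue
    piv=place([[.03,-.014,.065]],*p); ys,xs=np.nonzero(own(red,proj('top',piv)[0],34,36))
    P=np.array([ray('top',(a,b),.065) for a,b in zip(xs,ys)]); L=R.from_euler('z',-p[2]).apply(P-[p[0],p[1],0])-[.03,-.014,0]
    r=np.hypot(L[:,0],L[:,1]);s=(r<.064)&(r>.03)&(L[:,1]>-.01)&(L[:,0]<.02); d=L[s].mean(0)
    a=np.arctan2(d[1],-d[0]); print(k,"latch angle",round(a,2),s.sum(),"pivot",piv.round(4)[0,:2])
v=cv2.resize(im[150:280,190:400],None,fx=3.5,fy=3.5)[:,:,::-1].copy()
for k,p in out.items(): outline(v,'top',LOCK,p,3.5,190,150,(0,255,0))
cv2.imwrite('pics/v_%s.png'%tag,v)
E
python3 m2.py a; python3 -c "
from lib import *
go(.5,0,.2)"
```

```text
clock: 31.2
position: [0.4336, -0.0072, 0.1959]
ee_rot: [0.841, 0.541, 0.001, 0.0]
ft_force: [-0.1, 0.5, -0.9]
grip_width: 0.355
clock: 32.2
position: [0.4333, -0.0071, 0.1933]
ee_rot: [1.0, -0.021, -0.0, -0.0]
ft_force: [-0.0, -0.5, 0.5]
grip_width: 0.348
lock 0 [ 0.6051  0.1309 -0.0642] 102.8 647 mouth [0.5502 0.1344 0.036 ]
lock 1 [ 0.6023  0.0233 -0.0479] 86.4 608 mouth [0.5473 0.026  0.036 ]
lock 2 [ 0.5945 -0.092   0.019 ] 86.3 556 mouth [ 0.5396 -0.093   0.036 ]
lock 3 [ 0.5884 -0.2058 -0.0408] 108.3 585 mouth [ 0.5335 -0.2035  0.036 ]
lock 4 [ 0.5813 -0.3159 -0.0069] 104.0 639 mouth [ 0.5263 -0.3155  0.036 ]
lock0 latch angle 1.26 51 pivot [0.6341 0.115 ]
lock1 latch angle 1.34 50 pivot [0.6316 0.0079]
lock2 latch angle 1.36 54 pivot [ 0.6248 -0.1054]
lock3 latch angle 1.21 49 pivot [ 0.6178 -0.221 ]
lock4 latch angle 1.51 58 pivot [ 0.6112 -0.3301]
now [ 0.4333 -0.0069  0.193 ] yaw -1.61 | untilt [-0.  0.  0.] turn z -0.0 | shift [ 0.442 -0.064 -0.047] | f [-0.2 -0.3 -0.4] grip 29.8 j [-0.59 -0.08  0.49  2.04  0.04  1.18 -1.73] t 32.3
```

View pics/v_a.png

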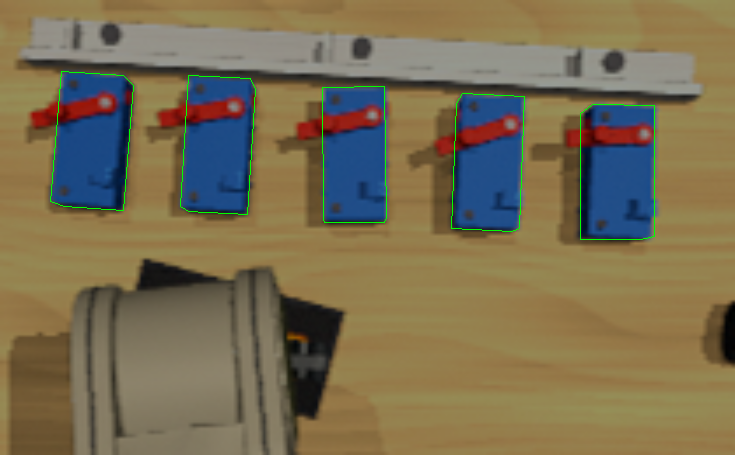

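```bash
cat > path.py <<'E'
from lib import *
out=pickle.load(open('m1.pkl','rb'));A=[1.26,1.34,1.36,1.21,1.51];psi=-.039
u=np.array([np.cos(psi),np.sin(psi)]);w=np.array([np.sin(psi),-np.cos(psi)])
f=lambda d:(round(d@u/.15,3),round(d@w/.15,3))
prev=None
for i,a0 in enumerate(A):
    p=out['lock%d'%i];K=lambda a:place([[.03-.038*np.cos(a),-.014+.038*np.sin(a),0]],*p)[0,:2]
    W=[K(a0),K(a0*.55)+w*.009,K(a0*.2)+w*.009,K(0)+w*.0095]
    if prev is not None: print("   from end",i-1,f(W[0]-prev))
    print(i,"entry",W[0].round(4),"seg",[f(W[j+1]-W[j]) for j in range(3)],"end",W[3].round(4)); prev=W[3]
e=out['lock0'];K0=place([[.03-.038*np.cos(A[0]),-.014+.038*np.sin(A[0]),0]],*e)[0]
go(K0[0],K0[1],.13,-1.61)
E
python3 path.py
```

```text
0 entry [0.6249 0.1518] seg [(np.float64(-0.119), np.float64(0.136)), (np.float64(-0.053), np.float64(0.097)), (np.float64(-0.01), np.float64(0.066))] end [0.5958 0.1079]
   from end 0 (np.float64(0.208), np.float64(0.41))
1 entry [0.6247 0.0453] seg [(np.float64(-0.13), np.float64(0.135)), (np.float64(-0.058), np.float64(0.103)), (np.float64(-0.01), np.float64(0.07))] end [5.932e-01 2.000e-04]
   from end 1 (np.float64(0.17), np.float64(0.451))
2 entry [ 0.6162 -0.0684] seg [(np.float64(-0.128), np.float64(0.143)), (np.float64(-0.052), np.float64(0.107)), (np.float64(-0.005), np.float64(0.072))] end [ 0.5864 -0.1156]
   from end 2 (np.float64(0.148), np.float64(0.457))
3 entry [ 0.6059 -0.1849] seg [(np.float64(-0.11), np.float64(0.14)), (np.float64(-0.047), np.float64(0.096)), (np.float64(-0.007), np.float64(0.064))] end [ 0.5795 -0.2289]
   from end 3 (np.float64(0.214), np.float64(0.414))
4 entry [ 0.6091 -0.2922] seg [(np.float64(-0.153), np.float64(0.131)), (np.float64(-0.067), np.float64(0.114)), (np.float64(-0.009), np.float64(0.079))] end [ 0.5728 -0.3393]
now [ 0.4333 -0.0069  0.193 ] yaw -1.61 | untilt [-0.  0.  0.] turn z 0.0 | shift [ 1.234 -1.108  0.42 ] | f [-0.2 -0.3 -0.4] grip 29.8 j [-0.59 -0.08  0.49  2.04  0.04  1.18 -1.73] t 32.3
```

```bash
python3 -m jog '[{"offset":[0.206,-0.185,0],"rotation":[0,0,0],"fingers":-0.294},{"offset":[0.206,-0.185,0],"rotation":[0,0,0],"fingers":-0.294},{"offset":[0.206,-0.185,0],"rotation":[0,0,0],"fingers":-0.294},{"offset":[0.206,-0.185,0],"rotation":[0,0,0],"fingers":-0.294},{"offset":[0.206,-0.185,0],"rotation":[0,0,0],"fingers":-0.294},{"offset":[0.204,-0.183,0],"rotation":[0,0,0],"fingers":-0.294},{"offset":[0,0,0.3],"rotation":[0,0,0],"fingers":-0.294},{"offset":[0,0,0.12],"rotation":[0,0,0],"fingers":-0.294}]'
python3 -m jog '[{"offset":[0,0,0],"rotation":[0,0,0],"fingers":-0.294},{"offset":[0,0,0],"rotation":[0,0,0],"fingers":-0.294}]'
python3 path.py | tail -1; python3 -c "
from lib import *
im=shot('scene','pics/s6.png');v=cv2.resize(im[150:290,300:440,::-1],None,fx=4,fy=4);cv2.imwrite('pics/s6c.png',v)"
```

```text
clock: 33.3
position: [0.624, 0.1512, 0.1268]
ee_rot: [1.0, -0.02, -0.002, 0.001]
ft_force: [0.4, -0.5, -0.8]
grip_width: 0.357
clock: 33.55
position: [0.6259, 0.1512, 0.1311]
ee_rot: [1.0, -0.021, 0.0, -0.001]
ft_force: [0.6, -1.1, 1.3]
grip_width: 0.354
now [0.6259 0.1512 0.1311] yaw -1.613 | untilt [-0.001 -0.    -0.   ] turn z -0.002 | shift [-0.007 -0.004  0.007] | f [ 0.6 -1.1  1.3] grip 30.0 j [-0.63  0.48  0.42  1.57 -0.21  1.14 -1.77] t 33.55
```

View pics/s6c.png

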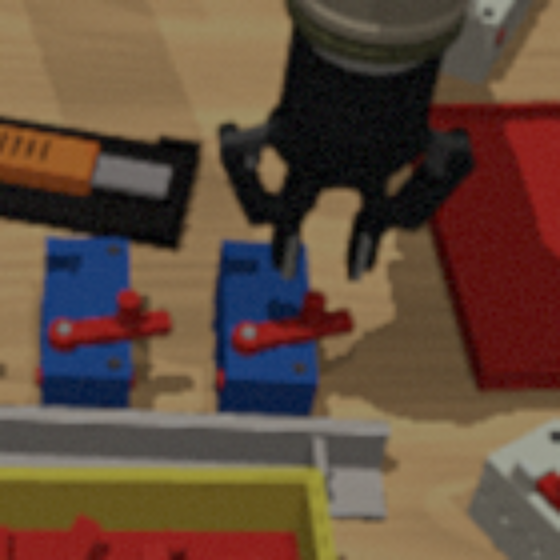

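The jaws straddle lock 0's knob (crop: fingers at 288 and 360, knob at 315). I'll go down and sweep it closed.

```bash
python3 -m jog '[{"offset":[-0.005,-0.003,0.12],"rotation":[0,0,-0.002],"fingers":-0.294},{"offset":[0,0,0.115],"rotation":[0,0,0],"fingers":-0.294},{"offset":[0,0,0],"rotation":[0,0,0],"fingers":-0.294}]'
python3 -m jog '[{"offset":[-0.06,0.068,0],"rotation":[0,0,0],"fingers":-0.294},{"offset":[-0.06,0.068,0],"rotation":[0,0,0],"fingers":-0.294},{"offset":[-0.03,0.05,0],"rotation":[0,0,0],"fingers":-0.294},{"offset":[-0.023,0.047,0],"rotation":[0,0,0],"fingers":-0.294},{"offset":[-0.005,0.033,0],"rotation":[0,0,0],"fingers":-0.294},{"offset":[0,0,0],"rotation":[0,0,0],"fingers":-0.294}]'
python3 -m jog '[{"offset":[-0.005,0.033,0],"rotation":[0,0,0],"fingers":-0.294},{"offset":[0,0,0],"rotation":[0,0,0],"fingers":-0.294},{"offset":[0,0,0],"rotation":[0,0,0],"fingers":-0.294}]'
python3 -c "
from lib import *
go(.5958,.1079,.096,-1.61)
im=shot('scene','pics/s7.png');v=cv2.resize(im[170:270,330:430,::-1],None,fx=4,fy=4);im=shot('top','pics/t7.png')
v=np.hstack([v,cv2.resize(im[150:250,170:270,::-1],None,fx=4,fy=4)]);cv2.imwrite('pics/s7c.png',v)"
```

```text
clock: 33.98
position: [0.6232, 0.1516, 0.0918]
ee_rot: [1.0, -0.019, -0.002, 0.0]
ft_force: [0.4, -0.8, -0.5]
grip_width: 0.352
clock: 34.72
position: [0.5961, 0.1142, 0.0956]
ee_rot: [1.0, -0.019, -0.0, -0.002]
ft_force: [-6.0, 5.6, 12.4]
grip_width: 0.353
clock: 35.1
position: [0.5951, 0.1101, 0.0959]
ee_rot: [1.0, -0.019, -0.001, -0.002]
ft_force: [-8.8, 6.0, 17.5]
grip_width: 0.352
now [0.5951 0.1101 0.0959] yaw -1.608 | untilt [-0.002  0.001  0.   ] turn z 0.001 | shift [ 0.005  0.014 -0.001] | f [-8.8  6.  17.5] grip 29.9 j [-0.6   0.44  0.43  1.71 -0.21  1.04 -1.71] t 35.1
```

View pics/s7c.png

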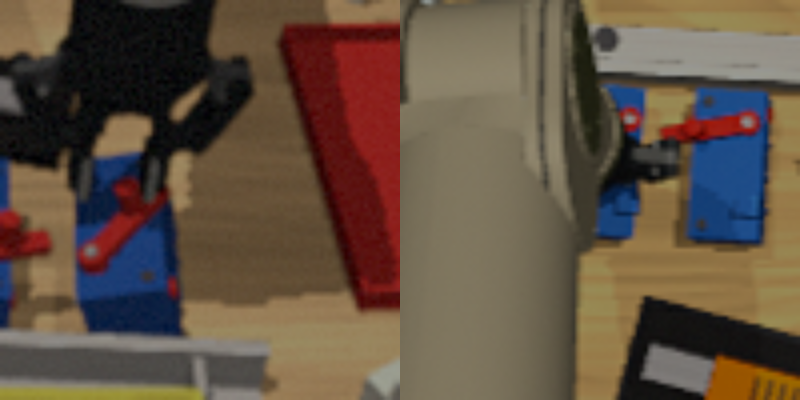

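The tips reach further forward than I assumed and are pressing on the latch arm (17 N up). I'll raise and re-measure.

```bash
python3 -m jog '[{"offset":[0,0,-0.04],"rotation":[0,0,0],"fingers":-0.294},{"offset":[0,0,0],"rotation":[0,0,0],"fingers":-0.294}]'
python3 -m jog '[{"offset":[0,0,-0.2],"rotation":[0,0,0],"fingers":-0.294},{"offset":[-0.2,-0.1,-0.2],"rotation":[0,0,0],"fingers":-0.294},{"offset":[-0.35,-0.1,0],"rotation":[0,0,0],"fingers":-0.294},{"offset":[-0.3,-0.0,0],"rotation":[0,0,0],"fingers":-0.294},{"offset":[-0.2,-0.0,0],"rotation":[0,0,0],"fingers":-0.294},{"offset":[0,0,0],"rotation":[0,0,0],"fingers":-0.294}]'
python3 m2.py b
python3 -c "
from lib import *
go(.5958,.1079,.096,-1.61)"
```

```text
clock: 35.45
position: [0.5955, 0.1075, 0.1005]
ee_rot: [1.0, -0.02, -0.0, -0.0]
ft_force: [-1.4, 1.1, 2.6]
grip_width: 0.352
clock: 36.2
position: [0.4377, 0.1438, 0.16]
ee_rot: [1.0, -0.019, -0.001, -0.0]
ft_force: [0.6, -0.5, -0.2]
grip_width: 0.356
lock 0 [ 0.6053  0.1308 -0.0811] 106.5 610 mouth [0.5505 0.1352 0.036 ]
lock 1 [ 0.6023  0.0233 -0.0479] 87.4 607 mouth [0.5473 0.026  0.036 ]
lock 2 [ 0.5946 -0.0919  0.018 ] 86.4 555 mouth [ 0.5396 -0.0929  0.036 ]
lock 3 [ 0.5885 -0.2057 -0.0401] 108.2 586 mouth [ 0.5335 -0.2035  0.036 ]
lock 4 [ 0.5813 -0.3159 -0.0069] 103.3 639 mouth [ 0.5263 -0.3155  0.036 ]
lock0 latch angle 0.73 61 pivot [0.6341 0.1144]
lock1 latch angle 1.34 51 pivot [0.6316 0.0079]
lock2 latch angle 1.35 55 pivot [ 0.6249 -0.1054]
lock3 latch angle 1.21 50 pivot [ 0.6179 -0.2209]
lock4 latch angle 1.51 59 pivot [ 0.6112 -0.3301]
now [0.4397 0.1438 0.1603] yaw -1.61 | untilt [-0.  0.  0.] turn z -0.0 | shift [1.049 0.198 0.429] | f [ 0.5  0.6 -0.6] grip 30.1 j [-0.81  0.04  0.41  2.01 -0.02  1.1  -2.01] t 36.3
```

View pics/v_b.png

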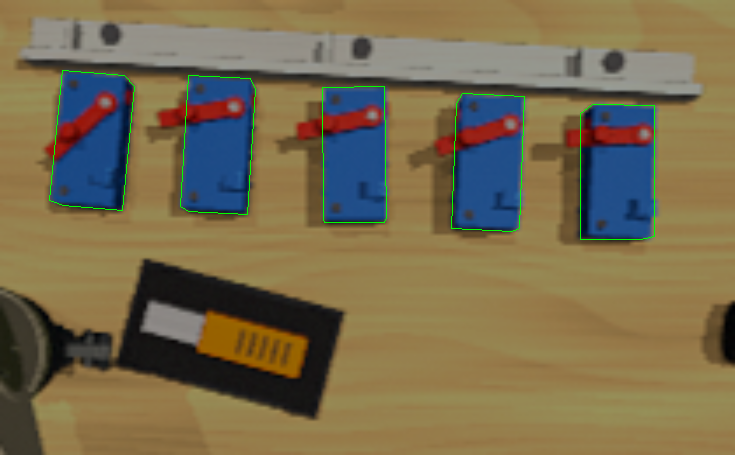

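View: the gauge lies flat in the case and lock 0 is unmoved with its latch at 0.73 rad. I'll finish it at a higher z.

```bash
sed -i 's/A=\[1.26/A=[.73/; s/go(K0\[0\],K0\[1\],.13/go(K0[0],K0[1],.102/' path.py; python3 path.py
```

```text
0 entry [0.6079 0.1419] seg [(np.float64(-0.047), np.float64(0.128)), (np.float64(-0.02), np.float64(0.061)), (np.float64(-0.004), np.float64(0.04))] end [0.5959 0.108 ]
   from end 0 (np.float64(0.208), np.float64(0.41))
1 entry [0.6247 0.0453] seg [(np.float64(-0.13), np.float64(0.135)), (np.float64(-0.058), np.float64(0.103)), (np.float64(-0.01), np.float64(0.07))] end [5.932e-01 2.000e-04]
   from end 1 (np.float64(0.171), np.float64(0.451))
2 entry [ 0.6162 -0.0683] seg [(np.float64(-0.128), np.float64(0.143)), (np.float64(-0.052), np.float64(0.107)), (np.float64(-0.005), np.float64(0.072))] end [ 0.5865 -0.1155]
   from end 2 (np.float64(0.147), np.float64(0.457))
3 entry [ 0.6059 -0.1848] seg [(np.float64(-0.11), np.float64(0.14)), (np.float64(-0.047), np.float64(0.096)), (np.float64(-0.007), np.float64(0.064))] end [ 0.5795 -0.2289]
   from end 3 (np.float64(0.213), np.float64(0.414))
4 entry [ 0.6091 -0.2922] seg [(np.float64(-0.153), np.float64(0.131)), (np.float64(-0.067), np.float64(0.114)), (np.float64(-0.009), np.float64(0.079))] end [ 0.5728 -0.3393]
now [0.4397 0.1438 0.1603] yaw -1.61 | untilt [-0.  0.  0.] turn z -0.0 | shift [ 1.121 -0.032  0.389] | f [ 0.5  0.6 -0.6] grip 30.1 j [-0.81  0.04  0.41  2.01 -0.02  1.1  -2.01] t 36.3
```

```bash
python3 -m jog '[{"offset":[0.3,-0.008,0],"rotation":[0,0,0],"fingers":-0.294},{"offset":[0.3,-0.008,0],"rotation":[0,0,0],"fingers":-0.294},{"offset":[0.3,-0.008,0],"rotation":[0,0,0],"fingers":-0.294},{"offset":[0.221,-0.008,0],"rotation":[0,0,0],"fingers":-0.294},{"offset":[0,0,0],"rotation":[0,0,0],"fingers":-0.294},{"offset":[0,0,0.2],"rotation":[0,0,0],"fingers":-0.294},{"offset":[0,0,0.189],"rotation":[0,0,0],"fingers":-0.294},{"offset":[0,0,0],"rotation":[0,0,0],"fingers":-0.294}]'
python3 -m jog '[{"offset":[-0.023,0.064,0],"rotation":[0,0,0],"fingers":-0.294},{"offset":[-0.024,0.064,0],"rotation":[0,0,0],"fingers":-0.294},{"offset":[-0.02,0.061,0],"rotation":[0,0,0],"fingers":-0.294},{"offset":[-0.004,0.02,0],"rotation":[0,0,0],"fingers":-0.294},{"offset":[0,0,0],"rotation":[0,0,0],"fingers":-0.294},{"offset":[0,0,0],"rotation":[0,0,0],"fingers":-0.294}]'
python3 -m jog '[{"offset":[0,0.02,0],"rotation":[0,0,0],"fingers":-0.294},{"offset":[0,0,0],"rotation":[0,0,0],"fingers":-0.294},{"offset":[0,0,0],"rotation":[0,0,0],"fingers":-0.294}]'
python3 -c "
from lib import *
go(.5959,.108,.102,-1.61)"
```

```text
clock: 37.3
position: [0.6058, 0.1418, 0.0995]
ee_rot: [1.0, -0.019, -0.003, 0.001]
ft_force: [-0.6, 0.0, -0.8]
grip_width: 0.353
clock: 38.05
position: [0.5956, 0.1116, 0.1017]
ee_rot: [1.0, -0.019, -0.0, -0.0]
ft_force: [-0.4, -0.2, -0.2]
grip_width: 0.352
clock: 38.42
position: [0.5954, 0.1087, 0.1017]
ee_rot: [1.0, -0.019, -0.001, -0.0]
ft_force: [0.9, 1.2, 1.0]
grip_width: 0.351
now [0.5954 0.1087 0.1017] yaw -1.609 | untilt [-0.     0.001  0.   ] turn z 0.0 | shift [ 0.003  0.005 -0.002] | f [0.9 1.2 1. ] grip 29.8 j [-0.62  0.44  0.46  1.7  -0.22  1.05 -1.7 ] t 38.425
```

```bash
python3 -m jog '[{"offset":[0,0.01,0],"rotation":[0,0,0],"fingers":-0.294},{"offset":[0,0,0],"rotation":[0,0,0],"fingers":-0.294},{"offset":[0,0,0],"rotation":[0,0,0],"fingers":-0.294}]'
python3 -m jog '[{"offset":[0,0.01,0],"rotation":[0,0,0],"fingers":-0.294},{"offset":[0,0,0],"rotation":[0,0,0],"fingers":-0.294},{"offset":[0,0,0],"rotation":[0,0,0],"fingers":-0.294}]'

```

```text
clock: 38.8
position: [0.5953, 0.1071, 0.1018]
ee_rot: [1.0, -0.019, -0.001, -0.0]
ft_force: [0.8, 0.4, 0.9]
grip_width: 0.354
clock: 39.17
position: [0.5953, 0.1055, 0.1017]
ee_rot: [1.0, -0.019, -0.001, -0.0]
ft_force: [0.6, 1.6, 1.0]
grip_width: 0.355
```

```bash
python3 -m jog '[{"offset":[0,0,-0.3],"rotation":[0,0,0],"fingers":-0.294},{"offset":[0.1,0.2,0],"rotation":[0,0,0],"fingers":-0.294},{"offset":[0.11,0.19,0],"rotation":[0,0,0],"fingers":-0.294},{"offset":[0,0,0],"rotation":[0,0,0],"fingers":-0.294},{"offset":[0,0,0],"rotation":[0,0,0],"fingers":-0.294}]'
python3 -c "
from lib import *
go(.6247,.0453,.102,-1.61)
im=shot('scene','pics/s8.png');v=cv2.resize(im[190:270,290:410,::-1],None,fx=6,fy=6,interpolation=cv2.INTER_CUBIC);cv2.imwrite('pics/s8c.png',v)"
```

```text
clock: 39.8
position: [0.6242, 0.0461, 0.1463]
ee_rot: [1.0, -0.019, -0.001, -0.0]
ft_force: [0.2, 0.7, 0.2]
grip_width: 0.353
now [0.6242 0.0461 0.1463] yaw -1.61 | untilt [-0.     0.001  0.   ] turn z 0.0 | shift [0.004 0.005 0.296] | f [0.2 0.7 0.2] grip 30.0 j [-0.53  0.44  0.49  1.61 -0.22  1.15 -1.59] t 39.8
```

View pics/s8c.png

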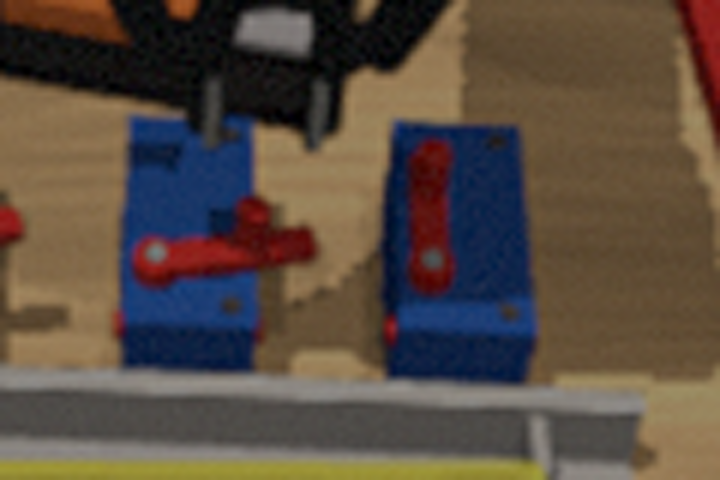

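Latch 0 looks closed: arm from (432,260) to (430,150), parallel to the lock's sides. Same for lock 1.

```bash
python3 -m jog '[{"offset":[0.004,0.005,0.15],"rotation":[0,0,0],"fingers":-0.294},{"offset":[0,0,0.146],"rotation":[0,0,0],"fingers":-0.294},{"offset":[0,0,0],"rotation":[0,0,0],"fingers":-0.294},{"offset":[-0.065,0.068,0],"rotation":[0,0,0],"fingers":-0.294},{"offset":[-0.065,0.067,0],"rotation":[0,0,0],"fingers":-0.294},{"offset":[-0.03,0.052,0],"rotation":[0,0,0],"fingers":-0.294},{"offset":[-0.028,0.051,0],"rotation":[0,0,0],"fingers":-0.294},{"offset":[-0.01,0.04,0],"rotation":[0,0,0],"fingers":-0.294}]'
python3 -m jog '[{"offset":[0,0.03,0],"rotation":[0,0,0],"fingers":-0.294},{"offset":[0,0.013,0],"rotation":[0,0,0],"fingers":-0.294},{"offset":[0,0,0],"rotation":[0,0,0],"fingers":-0.294},{"offset":[0,0,0],"rotation":[0,0,0],"fingers":-0.294}]'
python3 -c "
from lib import *
go(.5932,.0002,.102,-1.61)"

```

```text
clock: 40.85
position: [0.5934, 0.0037, 0.1023]
ee_rot: [1.0, -0.02, -0.001, 0.0]
ft_force: [-0.0, -0.7, 0.4]
grip_width: 0.35
clock: 41.35
position: [0.5936, -0.0016, 0.1022]
ee_rot: [1.0, -0.019, -0.001, -0.0]
ft_force: [0.6, 0.4, -0.2]
grip_width: 0.348
now [ 0.5936 -0.0016  0.1022] yaw -1.609 | untilt [-0.     0.001  0.   ] turn z 0.0 | shift [-0.003 -0.012  0.001] | f [ 0.6  0.4 -0.2] grip 29.6 j [-0.48  0.42  0.5   1.74 -0.23  1.05 -1.51] t 41.35
```

```bash
python3 -m jog '[{"offset":[0,0.01,0],"rotation":[0,0,0],"fingers":-0.294},{"offset":[0,0,0],"rotation":[0,0,0],"fingers":-0.294},{"offset":[0,0,0],"rotation":[0,0,0],"fingers":-0.294}]'
python3 -m jog '[{"offset":[0.0,0,-0.3],"rotation":[0,0,0],"fingers":-0.294},{"offset":[-0.3,0,-0.1],"rotation":[0,0,0],"fingers":-0.294},{"offset":[-0.4,0,0],"rotation":[0,0,0],"fingers":-0.294},{"offset":[-0.3,0,0],"rotation":[0,0,0],"fingers":-0.294},{"offset":[0,0,0],"rotation":[0,0,0],"fingers":-0.294}]'
python3 m2.py c; python3 -c "
from lib import *
go(.6162,-.0683,.14,-1.61)"

```

```text
clock: 41.72
position: [0.5934, -0.0033, 0.1023]
ee_rot: [1.0, -0.019, -0.001, -0.0]
ft_force: [-0.7, -1.1, 0.0]
grip_width: 0.35
clock: 42.35
position: [0.4412, 0.0028, 0.1625]
ee_rot: [1.0, -0.019, -0.001, -0.001]
ft_force: [0.6, 0.1, 0.4]
grip_width: 0.355
lock 0 [ 0.6051  0.1307 -0.0682] 121.4 612 mouth [0.5503 0.1345 0.036 ]
lock 1 [ 0.6023  0.0233 -0.0461] 91.5 590 mouth [0.5474 0.0259 0.036 ]
lock 2 [ 0.5945 -0.092   0.019 ] 86.3 556 mouth [ 0.5396 -0.093   0.036 ]
lock 3 [ 0.5884 -0.2058 -0.0408] 109.3 585 mouth [ 0.5335 -0.2035  0.036 ]
lock 4 [ 0.5813 -0.3159 -0.0069] 104.1 638 mouth [ 0.5263 -0.3155  0.036 ]
lock0 latch angle 0.01 37 pivot [0.6341 0.1147]
lock1 latch angle 1.02 47 pivot [0.6316 0.008 ]
lock2 latch angle 1.36 54 pivot [ 0.6248 -0.1054]
lock3 latch angle 1.21 49 pivot [ 0.6178 -0.221 ]
lock4 latch angle 1.51 59 pivot [ 0.6112 -0.3301]
now [0.444  0.0027 0.163 ] yaw -1.609 | untilt [-0.001 -0.    -0.   ] turn z 0.0 | shift [1.165 0.428 0.153] | f [ 0.8 -0.3  0.2] grip 29.9 j [-0.62 -0.02  0.52  2.05  0.01  1.11 -1.72] t 42.45
```

View pics/v_c.png

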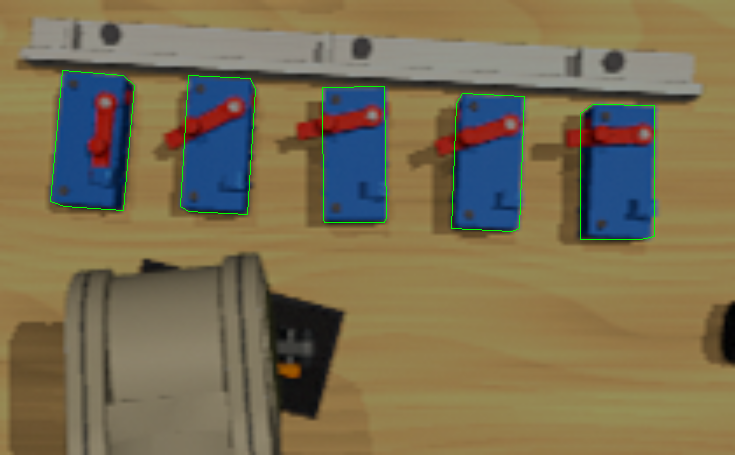

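Lock 0 reads 0.01 rad, so it is closed. Lock 1's knob slid out because near 1.3 rad it moves mostly along x. I'll grip the knob and lead it round the arc instead.

```bash
cat > path.py <<'E'
from lib import *
out=pickle.load(open('m1.pkl','rb'));A=[0,1.02,1.36,1.21,1.51];psi=-.039
u=np.array([np.cos(psi),np.sin(psi)]);w=np.array([np.sin(psi),-np.cos(psi)])
f=lambda d:(float(round(d@u/.15,3)),float(round(d@w/.15,3)))
prev=None
for i,a0 in enumerate(A):
    p=out['lock%d'%i];K=lambda a:place([[.03-.038*np.cos(a),-.014+.038*np.sin(a),0]],*p)[0,:2]
    W=[K(a) for a in np.linspace(a0,0,6)];W[-1]=W[-1]+w*.002
    if prev is not None: print("   from end",i-1,f(W[0]-prev))
    print(i,"entry",W[0].round(4),"seg",[f(W[j+1]-W[j]) for j in range(5)],"end",W[-1].round(4)); prev=W[-1]
    if i==1: go(W[0][0],W[0][1],.14,-1.61)
E
python3 path.py
```

```text
0 entry [0.5962 0.1173] seg [(0.0, 0.0), (0.0, 0.0), (0.0, 0.0), (0.0, 0.0), (-0.0, 0.013)] end [0.5961 0.1153]
   from end 0 (0.134, 0.489)
1 entry [0.6133 0.0412] seg [(-0.041, 0.031), (-0.034, 0.039), (-0.026, 0.045), (-0.016, 0.049), (-0.006, 0.065)] end [0.5936 0.0077]
now [0.444  0.0027 0.163 ] yaw -1.609 | untilt [-0.001 -0.    -0.   ] turn z 0.0 | shift [ 1.117 -0.301  0.153] | f [ 0.8 -0.3  0.2] grip 29.9 j [-0.62 -0.02  0.52  2.05  0.01  1.11 -1.72] t 42.45
   from end 1 (0.17, 0.501)
2 entry [ 0.6162 -0.0684] seg [(-0.063, 0.027), (-0.054, 0.043), (-0.04, 0.056), (-0.024, 0.065), (-0.005, 0.082)] end [ 0.5867 -0.1081]
   from end 2 (0.148, 0.507)
3 entry [ 0.6059 -0.1849] seg [(-0.054, 0.028), (-0.046, 0.04), (-0.035, 0.05), (-0.022, 0.057), (-0.007, 0.074)] end [ 0.5798 -0.2214]
   from end 3 (0.214, 0.464)
4 entry [ 0.6091 -0.2922] seg [(-0.074, 0.018), (-0.065, 0.04), (-0.05, 0.057), (-0.031, 0.07), (-0.009, 0.089)] end [ 0.5731 -0.3319]
```

```bash
python3 -m jog '[{"offset":[0.28,-0.075,0],"rotation":[0,0,0],"fingers":-0.294},{"offset":[0.28,-0.075,0],"rotation":[0,0,0],"fingers":-0.294},{"offset":[0.28,-0.075,0],"rotation":[0,0,0],"fingers":-0.294},{"offset":[0.277,-0.076,0],"rotation":[0,0,0],"fingers":-0.294},{"offset":[0,0,0.15],"rotation":[0,0,0],"fingers":-0.294},{"offset":[0,0,0.1],"rotation":[0,0,0],"fingers":-0.294},{"offset":[0,0,0],"rotation":[0,0,0],"fingers":-0.294},{"offset":[0,0,0],"rotation":[0,0,0],"fingers":-0.294}]' 25
python3 -c "
from lib import *
go(.6133,.0412,.106,-1.61)"
```

```text
clock: 43.45
position: [0.613, 0.0409, 0.1255]
ee_rot: [1.0, -0.019, -0.0, -0.0]
ft_force: [1.0, 0.2, -0.1]
grip_width: 0.352
now [0.613  0.0409 0.1255] yaw -1.61 | untilt [-0.  0.  0.] turn z 0.0 | shift [ 0.002 -0.002  0.13 ] | f [ 1.   0.2 -0.1] grip 29.9 j [-0.55  0.44  0.52  1.66 -0.24  1.11 -1.57] t 43.45
```

```bash
python3 -m jog '[{"offset":[0,0,0.13],"rotation":[0,0,0],"fingers":-0.294},{"offset":[0,0,0],"rotation":[0,0,0],"fingers":-0.294},{"offset":[0,0,0],"rotation":[0,0,0],"fingers":-1},{"offset":[0,0,0],"rotation":[0,0,0],"fingers":-1},{"offset":[0,0,0],"rotation":[0,0,0],"fingers":-1}]' 25
python3 -m jog '[{"offset":[-0.041,0.031,0],"rotation":[0,0,0],"fingers":-1},{"offset":[-0.034,0.039,0],"rotation":[0,0,0],"fingers":-1},{"offset":[-0.026,0.045,0],"rotation":[0,0,0],"fingers":-1},{"offset":[-0.016,0.049,0],"rotation":[0,0,0],"fingers":-1},{"offset":[0,0,0],"rotation":[0,0,0],"fingers":-1}]'
python3 -m jog '[{"offset":[-0.003,0.035,0],"rotation":[0,0,0],"fingers":-1},{"offset":[-0.003,0.03,0],"rotation":[0,0,0],"fingers":-1},{"offset":[0,0,0],"rotation":[0,0,0],"fingers":-1}]'
python3 -c "
from lib import *
go(.5936,.0077,.106,-1.61)"
```

```text
clock: 44.08
position: [0.6127, 0.0412, 0.1054]
ee_rot: [1.0, -0.019, -0.001, -0.0]
ft_force: [-1.6, 0.6, -1.4]
grip_width: 0.128
clock: 44.7
position: [0.5945, 0.0182, 0.1068]
ee_rot: [1.0, -0.019, 0.0, -0.002]
ft_force: [-1.6, 6.3, 9.3]
grip_width: 0.133
clock: 45.08
position: [0.5928, 0.009, 0.1073]
ee_rot: [1.0, -0.019, -0.001, -0.002]
ft_force: [-9.0, 7.3, 19.1]
grip_width: 0.129
now [0.5928 0.009  0.1073] yaw -1.609 | untilt [-0.002  0.001  0.   ] turn z 0.001 | shift [0.006 0.008 0.009] | f [-9.   7.3 19.1] grip 11.0 j [-0.51  0.42  0.53  1.74 -0.24  1.06 -1.52] t 45.075
```

```bash
python3 -m jog '[{"offset":[0,0,0],"rotation":[0,0,0],"fingers":-0.294},{"offset":[0,0,0],"rotation":[0,0,0],"fingers":-0.294},{"offset":[0,0,0.027],"rotation":[0,0,0],"fingers":-0.294}]'
python3 -m jog '[{"offset":[0,0.03,0],"rotation":[0,0,0],"fingers":-0.294},{"offset":[0,0.03,0],"rotation":[0,0,0],"fingers":-0.294},{"offset":[0,0.01,0],"rotation":[0,0,0],"fingers":-0.294},{"offset":[0,0,0],"rotation":[0,0,0],"fingers":-0.294}]'
python3 -c "
from lib import *
go(.5936,-.002,.102,-1.61)"
```

```text
clock: 45.45
position: [0.5929, 0.0074, 0.1012]
ee_rot: [1.0, -0.019, -0.001, -0.0]
ft_force: [-0.5, 2.3, 1.1]
grip_width: 0.355
clock: 45.95
position: [0.5925, -0.0033, 0.1012]
ee_rot: [1.0, -0.02, -0.001, -0.0]
ft_force: [-0.7, 1.7, 0.8]
grip_width: 0.354
now [ 0.5925 -0.0033  0.1012] yaw -1.61 | untilt [-0.     0.001  0.   ] turn z -0.0 | shift [ 0.007 -0.009 -0.005] | f [-0.7  1.7  0.8] grip 30.1 j [-0.5   0.42  0.53  1.74 -0.24  1.04 -1.49] t 45.95
```

```bash
python3 -m jog '[{"offset":[0.0,0,-0.3],"rotation":[0,0,0],"fingers":-0.294},{"offset":[-0.3,0.1,-0.1],"rotation":[0,0,0],"fingers":-0.294},{"offset":[-0.4,0.1,0],"rotation":[0,0,0],"fingers":-0.294},{"offset":[-0.3,0.1,0],"rotation":[0,0,0],"fingers":-0.294},{"offset":[0,0,0],"rotation":[0,0,0],"fingers":-0.294}]'
python3 m2.py d; python3 -c "
from lib import *
go(.6162,-.0684,.14,-1.61)"

```

```text
clock: 46.58
position: [0.4386, -0.0432, 0.1614]
ee_rot: [1.0, -0.02, -0.0, -0.001]
ft_force: [1.3, 1.1, 0.0]
grip_width: 0.351
lock 0 [ 0.6051  0.1307 -0.0682] 122.4 611 mouth [0.5503 0.1345 0.036 ]
lock 1 [ 0.59    0.0085 -0.2071] 115.2 541 mouth [0.5362 0.0198 0.036 ]
lock 2 [ 0.5946 -0.0919  0.0183] 85.5 556 mouth [ 0.5396 -0.0929  0.036 ]
lock 3 [ 0.5885 -0.2057 -0.0401] 107.5 585 mouth [ 0.5335 -0.2035  0.036 ]
lock 4 [ 0.5813 -0.3159 -0.0069] 103.3 639 mouth [ 0.5263 -0.3155  0.036 ]
lock0 latch angle 0.01 37 pivot [0.6341 0.1147]
lock1 latch angle 0.46 53 pivot [ 0.6165 -0.0113]
lock2 latch angle 1.35 55 pivot [ 0.6249 -0.1054]
lock3 latch angle 1.21 50 pivot [ 0.6179 -0.2209]
lock4 latch angle 1.51 59 pivot [ 0.6112 -0.3301]
now [ 0.4414 -0.0422  0.1619] yaw -1.61 | untilt [-0.001 -0.    -0.   ] turn z 0.0 | shift [1.171 0.129 0.146] | f [0.6 0.3 0.2] grip 30.5 j [-0.59 -0.02  0.59  2.06  0.01  1.1  -1.62] t 46.675
```

Gripping the knob dragged lock 1: it is now at (0.590, 0.0085) with yaw -0.21. I'll grip its body, set it back in place, and push knobs at 45° from now on.

```bash
python3 -c "
from lib import *
go(.5655,.0136,.16,-1.778)"
```

```text
now [ 0.4414 -0.0422  0.1619] yaw -1.61 | untilt [-0.001 -0.    -0.   ] turn z 0.084 | shift [ 0.733 -0.534  0.013] | f [0.6 0.3 0.2] grip 30.5 j [-0.59 -0.02  0.59  2.06  0.01  1.1  -1.62] t 46.675
```

View pics/v_d.png

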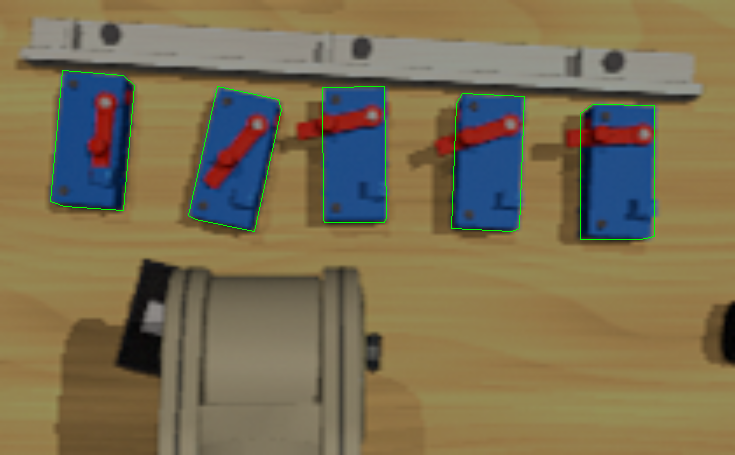

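```bash
python3 -m jog '[{"offset":[0,0,0],"rotation":[0,0,0.084],"fingers":0.7},{"offset":[0.245,-0.178,0],"rotation":[0,0,0],"fingers":0.7},{"offset":[0.245,-0.178,0],"rotation":[0,0,0],"fingers":0.7},{"offset":[0.243,-0.178,0],"rotation":[0,0,0],"fingers":0.7},{"offset":[0,0,0.1],"rotation":[0,0,0],"fingers":0.7},{"offset":[0,0,0],"rotation":[0,0,0],"fingers":0.7},{"offset":[0,0,0],"rotation":[0,0,0],"fingers":0.7}]' 40
python3 -c "
from lib import *
go(.5655,.0136,.047,-1.778)"
```

```text
clock: 47.55
position: [0.5647, 0.013, 0.1464]
ee_rot: [0.995, -0.104, -0.001, 0.0]
ft_force: [-0.6, -0.1, -0.2]
grip_width: 0.85
now [0.5647 0.013  0.1464] yaw -1.778 | untilt [ 0.     0.001 -0.   ] turn z -0.0 | shift [ 0.004 -0.005  0.662] | f [-0.6 -0.1 -0.2] grip 72.2 j [-0.58  0.31  0.57  1.78 -0.19  1.11 -1.73] t 47.55
```

```bash
python3 -m jog '[{"offset":[0.004,-0.005,0.22],"rotation":[0,0,0],"fingers":0.7},{"offset":[0,0,0.22],"rotation":[0,0,0],"fingers":0.7},{"offset":[0,0,0.22],"rotation":[0,0,0],"fingers":0.7},{"offset":[0,0,0],"rotation":[0,0,0],"fingers":0.7},{"offset":[0,0,0],"rotation":[0,0,0],"fingers":-1},{"offset":[0,0,0],"rotation":[0,0,0],"fingers":-1},{"offset":[0,0,0],"rotation":[0,0,0],"fingers":-1},{"offset":[0,0,0],"rotation":[0,0,0],"fingers":-1}]' 40
python3 -c "
from lib import *
go(.5773,.0245,.05,-1.618)"
```

```text
clock: 48.55
position: [0.5668, 0.0142, 0.0493]
ee_rot: [0.995, -0.103, 0.001, -0.001]
ft_force: [-2.2, -0.9, 7.4]
grip_width: 0.599
now [0.5668 0.0142 0.0493] yaw -1.778 | untilt [-0.001 -0.001 -0.   ] turn z -0.08 | shift [ 0.067 -0.072 -0.005] | f [-2.2 -0.9  7.4] grip 50.9 j [-0.54  0.44  0.53  1.85 -0.27  0.92 -1.67] t 48.55
```

```bash
python3 -m jog '[{"offset":[0,0,-0.04],"rotation":[0,0,0],"fingers":-1},{"offset":[0,0,0],"rotation":[0,0,-0.08],"fingers":-1},{"offset":[0.038,-0.036,0],"rotation":[0,0,0],"fingers":-1},{"offset":[0.038,-0.036,0],"rotation":[0,0,0],"fingers":-1},{"offset":[0,0,0],"rotation":[0,0,0],"fingers":-1},{"offset":[0,0,0],"rotation":[0,0,0],"fingers":-1}]'
python3 -c "
from lib import *
go(.5786,.0245,.049,-1.618)"
```

```text
clock: 49.3
position: [0.5774, 0.0245, 0.0531]
ee_rot: [1.0, -0.024, -0.001, 0.0]
ft_force: [0.1, 0.1, -4.8]
grip_width: 0.601
now [0.5774 0.0245 0.0531] yaw -1.618 | untilt [ 0.     0.001 -0.   ] turn z -0.0 | shift [ 0.008 -0.001  0.027] | f [ 0.1  0.1 -4.8] grip 51.1 j [-0.52  0.45  0.49  1.81 -0.26  0.94 -1.54] t 49.3
```

```bash
python3 -m jog '[{"offset":[0.008,0,0.028],"rotation":[0,0,0],"fingers":-1},{"offset":[0,0,0],"rotation":[0,0,0],"fingers":-1},{"offset":[0,0,0],"rotation":[0,0,0],"fingers":0.6},{"offset":[0,0,0],"rotation":[0,0,0],"fingers":0.7},{"offset":[0,0,-0.2],"rotation":[0,0,0],"fingers":0.7},{"offset":[0,0,-0.3],"rotation":[0,0,0],"fingers":0.7},{"offset":[0,0,-0.3],"rotation":[0,0,0],"fingers":-0.294},{"offset":[-0.4,0.1,0],"rotation":[0,0,0],"fingers":-0.294}]'
python3 -m jog '[{"offset":[-0.4,0.2,0],"rotation":[0,0,0],"fingers":-0.294},{"offset":[-0.2,0.1,0],"rotation":[0,0,0],"fingers":-0.294},{"offset":[0,0,0],"rotation":[0,0,0],"fingers":-0.294}]'
python3 m2.py e
```

```text
clock: 50.3
position: [0.5226, 0.0129, 0.1732]
ee_rot: [1.0, -0.023, 0.004, -0.0]
ft_force: [-0.2, -0.5, -0.0]
grip_width: 0.429
clock: 50.68
position: [0.429, -0.0274, 0.1695]
ee_rot: [1.0, -0.024, -0.0, -0.001]
ft_force: [0.2, -0.7, -0.0]
grip_width: 0.353
lock 0 [ 0.6051  0.1308 -0.069 ] 121.4 612 mouth [0.5502 0.1345 0.036 ]
lock 1 [ 0.6013  0.0223 -0.0375] 127.7 531 mouth [0.5463 0.0244 0.036 ]
lock 2 [ 0.5945 -0.092   0.019 ] 86.3 556 mouth [ 0.5396 -0.093   0.036 ]
lock 3 [ 0.5885 -0.2057 -0.0401] 108.2 585 mouth [ 0.5335 -0.2035  0.036 ]
lock 4 [ 0.5813 -0.3159 -0.0069] 103.3 639 mouth [ 0.5263 -0.3155  0.036 ]
lock0 latch angle 0.01 37 pivot [0.6341 0.1147]
lock1 latch angle 0.47 52 pivot [0.6307 0.0072]
lock2 latch angle 1.36 54 pivot [ 0.6248 -0.1054]
lock3 latch angle 1.21 50 pivot [ 0.6179 -0.2209]
lock4 latch angle 1.51 59 pivot [ 0.6112 -0.3301]
```

```bash
cat > path2.py <<'E'
from lib import *
import sys
i=int(sys.argv[1]);a0=float(sys.argv[2]);yaw=float(sys.argv[3]);z=float(sys.argv[4])
p=pickle.load(open('m1.pkl','rb'))['lock%d'%i]
ty=np.array([np.cos(yaw),np.sin(yaw)]);tx=np.array([-np.sin(yaw),np.cos(yaw)])
f=lambda d:(float(round(d@tx/.15,3)),float(round(d@ty/.15,3)))
K=lambda a:place([[.03-.038*np.cos(a),-.014+.038*np.sin(a),0]],*p)[0,:2]
W=[K(a0),K(a0)+ty*.008]+[K(a)+ty*.008 for a in np.linspace(a0,0,6)[1:]];W.append(W[-1]+(K(0)-K(.03))/.00114*.0025)
print(i,"seg",[f(W[j+1]-W[j]) for j in range(len(W)-1)],"end",W[-1].round(4)); go(W[0][0],W[0][1],z,yaw)
E
python3 path2.py 1 .47 -1.61 .104
```

```text
1 seg [(-0.0, 0.053), (-0.01, 0.022), (-0.008, 0.023), (-0.006, 0.023), (-0.003, 0.024), (-0.001, 0.024), (-0.0, 0.017)] end [ 0.5923 -0.0019]
now [ 0.431  -0.0264  0.1697] yaw -1.618 | untilt [-0.001 -0.    -0.   ] turn z -0.004 | shift [ 1.096 -0.39   0.438] | f [ 0.7 -0.3  0.5] grip 30.3 j [-0.62 -0.07  0.57  2.07  0.04  1.12 -1.69] t 50.775
```

```bash
python3 -m jog '[{"offset":[0.274,-0.098,0],"rotation":[0,0,-0.004],"fingers":-0.294},{"offset":[0.274,-0.098,0],"rotation":[0,0,0],"fingers":-0.294},{"offset":[0.274,-0.097,0],"rotation":[0,0,0],"fingers":-0.294},{"offset":[0.274,-0.097,0],"rotation":[0,0,0],"fingers":-0.294},{"offset":[0,0,0],"rotation":[0,0,0],"fingers":-0.294},{"offset":[0,0,0.22],"rotation":[0,0,0],"fingers":-0.294},{"offset":[0,0,0.218],"rotation":[0,0,0],"fingers":-0.294},{"offset":[0,0,0],"rotation":[0,0,0],"fingers":-0.294}]'
python3 -m jog '[{"offset":[0,0.053,0],"rotation":[0,0,0],"fingers":-0.294},{"offset":[-0.01,0.022,0],"rotation":[0,0,0],"fingers":-0.294},{"offset":[-0.008,0.023,0],"rotation":[0,0,0],"fingers":-0.294},{"offset":[-0.006,0.023,0],"rotation":[0,0,0],"fingers":-0.294},{"offset":[-0.003,0.024,0],"rotation":[0,0,0],"fingers":-0.294},{"offset":[-0.001,0.024,0],"rotation":[0,0,0],"fingers":-0.294},{"offset":[0,0.009,0],"rotation":[0,0,0],"fingers":-0.294},{"offset":[0,0,0],"rotation":[0,0,0],"fingers":-0.294}]'
python3 -m jog '[{"offset":[0,0.009,0],"rotation":[0,0,0],"fingers":-0.294},{"offset":[0,0,0],"rotation":[0,0,0],"fingers":-0.294}]'
python3 -c "
from lib import *
go(.5923,-.0019,.104,-1.61)"
```

```text
clock: 51.78
position: [0.5954, 0.0252, 0.101]
ee_rot: [1.0, -0.019, -0.003, 0.001]
ft_force: [-0.4, -0.2, 0.3]
grip_width: 0.354
clock: 52.78
position: [0.5919, -0.0014, 0.1034]
ee_rot: [1.0, -0.019, -0.0, -0.0]
ft_force: [-0.0, 1.7, 1.1]
grip_width: 0.355
clock: 53.02
position: [0.5918, -0.0027, 0.1034]
ee_rot: [1.0, -0.019, -0.0, -0.0]
ft_force: [0.6, 1.7, 1.0]
grip_width: 0.351
now [ 0.5918 -0.0027  0.1034] yaw -1.61 | untilt [-0.  0.  0.] turn z 0.0 | shift [ 0.003 -0.006 -0.004] | f [0.6 1.7 1. ] grip 29.9 j [-0.53  0.42  0.56  1.74 -0.26  1.05 -1.48] t 53.025
```

```bash
python3 -m jog '[{"offset":[0.0,0,-0.3],"rotation":[0,0,0],"fingers":-0.294},{"offset":[-0.3,0.1,-0.1],"rotation":[0,0,0],"fingers":-0.294},{"offset":[-0.4,0.1,0],"rotation":[0,0,0],"fingers":-0.294},{"offset":[-0.3,0.1,0],"rotation":[0,0,0.09],"fingers":-0.294},{"offset":[0,0,0],"rotation":[0,0,0.09],"fingers":-0.294},{"offset":[0,0,0],"rotation":[0,0,0.09],"fingers":-0.294},{"offset":[0,0,0],"rotation":[0,0,0.09],"fingers":-0.294},{"offset":[0,0,0],"rotation":[0,0,0.033],"fingers":-0.294}]'
python3 m2.py f; python3 path2.py 2 1.36 -2.395 .107
```

```text
clock: 54.02
position: [0.44, -0.0422, 0.1634]
ee_rot: [0.915, -0.403, -0.001, 0.0]
ft_force: [-0.2, 0.3, 0.5]
grip_width: 0.35
lock 0 [ 0.6051  0.1307 -0.0682] 122.2 611 mouth [0.5503 0.1345 0.036 ]
lock 1 [ 0.603   0.0221 -0.0428] 110.0 568 mouth [0.548  0.0245 0.036 ]
lock 2 [ 0.5946 -0.0919  0.0195] 86.1 555 mouth [ 0.5396 -0.093   0.036 ]
lock 3 [ 0.5884 -0.2058 -0.0408] 108.3 585 mouth [ 0.5335 -0.2035  0.036 ]
lock 4 [ 0.5813 -0.3159 -0.0069] 104.1 638 mouth [ 0.5263 -0.3155  0.036 ]
lock0 latch angle 0.01 37 pivot [0.6341 0.1147]
lock1 latch angle -0.0 41 pivot [0.6323 0.0068]
lock2 latch angle 1.35 55 pivot [ 0.6249 -0.1053]
lock3 latch angle 1.21 49 pivot [ 0.6178 -0.221 ]
lock4 latch angle 1.51 59 pivot [ 0.6112 -0.3301]
2 seg [(-0.0, 0.053), (-0.025, 0.064), (-0.007, 0.068), (0.011, 0.068), (0.029, 0.062), (0.045, 0.052), (0.012, 0.011)] end [ 0.581 -0.114]
now [ 0.44   -0.0422  0.1634] yaw -2.397 | untilt [ 0.  0. -0.] turn z -0.001 | shift [ 0.925 -0.744  0.376] | f [0.9 0.3 0.6] grip 30.2 j [-0.63 -0.03  0.62  2.06  0.02  1.11 -2.41] t 54.125
```

```bash
python3 -m jog '[{"offset":[0.231,-0.186,0],"rotation":[0,0,0],"fingers":-0.294},{"offset":[0.231,-0.186,0],"rotation":[0,0,0],"fingers":-0.294},{"offset":[0.231,-0.186,0],"rotation":[0,0,0],"fingers":-0.294},{"offset":[0.232,-0.186,0],"rotation":[0,0,0],"fingers":-0.294},{"offset":[0,0,0],"rotation":[0,0,0],"fingers":-0.294},{"offset":[0,0,0.15],"rotation":[0,0,0],"fingers":-0.294},{"offset":[0,0,0],"rotation":[0,0,0],"fingers":-0.294},{"offset":[0,0,0],"rotation":[0,0,0],"fingers":-0.294}]'
python3 path2.py 2 1.36 -2.395 .107
```

```text
clock: 55.12
position: [0.6161, -0.0681, 0.1416]
ee_rot: [0.916, -0.401, -0.0, -0.0]
ft_force: [-0.5, -0.5, -0.0]
grip_width: 0.353
2 seg [(-0.0, 0.053), (-0.025, 0.064), (-0.007, 0.068), (0.011, 0.068), (0.029, 0.062), (0.045, 0.052), (0.012, 0.011)] end [ 0.581 -0.114]
now [ 0.6161 -0.0681  0.1416] yaw -2.395 | untilt [ 0.  0. -0.] turn z -0.0 | shift [0.001 0.    0.231] | f [-0.5 -0.5 -0. ] grip 30.0 j [-0.47  0.46  0.65  1.64 -0.3   1.15 -2.13] t 55.125
```

```bash
python3 -m jog '[{"offset":[0,0,0.12],"rotation":[0,0,0],"fingers":-0.294},{"offset":[0,0,0.112],"rotation":[0,0,0],"fingers":-0.294},{"offset":[0,0,0],"rotation":[0,0,0],"fingers":-0.294},{"offset":[0,0.053,0],"rotation":[0,0,0],"fingers":-0.294},{"offset":[-0.025,0.064,0],"rotation":[0,0,0],"fingers":-0.294},{"offset":[-0.007,0.068,0],"rotation":[0,0,0],"fingers":-0.294},{"offset":[0,0,0],"rotation":[0,0,0],"fingers":-0.294}]'
python3 -m jog '[{"offset":[0.011,0.068,0],"rotation":[0,0,0],"fingers":-0.294},{"offset":[0.029,0.062,0],"rotation":[0,0,0],"fingers":-0.294},{"offset":[0.045,0.052,0],"rotation":[0,0,0],"fingers":-0.294},{"offset":[0,0,0],"rotation":[0,0,0],"fingers":-0.294},{"offset":[0.008,0.008,0],"rotation":[0,0,0],"fingers":-0.294},{"offset":[0,0,0],"rotation":[0,0,0],"fingers":-0.294},{"offset":[0,0,0],"rotation":[0,0,0],"fingers":-0.294}]'
python3 path2.py 2 0 -2.395 .107
```

```text
clock: 56.0
position: [0.5919, -0.0844, 0.1064]
ee_rot: [0.916, -0.401, -0.0, 0.0]
ft_force: [-0.0, -0.5, 0.3]
grip_width: 0.356
clock: 56.88
position: [0.5813, -0.1125, 0.106]
ee_rot: [0.916, -0.401, -0.001, -0.0]
ft_force: [0.3, 2.4, 1.2]
grip_width: 0.354
2 seg [(-0.0, 0.053), (0.0, 0.0), (0.0, 0.0), (0.0, 0.0), (0.0, 0.0), (0.0, 0.0), (0.012, 0.011)] end [ 0.581 -0.114]
now [ 0.5813 -0.1125  0.106 ] yaw -2.395 | untilt [ 0.     0.001 -0.   ] turn z 0.0 | shift [-0.006 -0.057 -0.007] | f [0.3 2.4 1.2] grip 30.1 j [-0.41  0.44  0.66  1.74 -0.31  1.06 -2.04] t 56.875
```

```bash
python3 -m jog '[{"offset":[0.0,0,-0.25],"rotation":[0,0,0],"fingers":-0.294},{"offset":[-0.146,0.32,-0.1],"rotation":[0,0,0],"fingers":-0.294},{"offset":[-0.146,0.32,0],"rotation":[0,0,0],"fingers":-0.294},{"offset":[-0.146,0.32,0],"rotation":[0,0,0],"fingers":-0.294},{"offset":[0,0,0],"rotation":[0,0,0],"fingers":-0.294}]'
python3 m2.py g; python3 path2.py 3 1.21 -2.395 .141
```

```text
clock: 57.5
position: [0.4277, -0.1639, 0.1586]
ee_rot: [0.915, -0.403, -0.001, -0.001]
ft_force: [0.4, 0.9, -0.2]
grip_width: 0.351
lock 0 [ 0.6051  0.1307 -0.0682] 122.2 611 mouth [0.5503 0.1345 0.036 ]
lock 1 [ 0.603   0.0223 -0.0405] 110.3 568 mouth [0.548  0.0246 0.036 ]
lock 2 [ 0.5939 -0.0923 -0.0071] 94.5 533 mouth [ 0.5389 -0.0919  0.036 ]
lock 3 [ 0.5884 -0.2058 -0.0408] 109.1 585 mouth [ 0.5335 -0.2035  0.036 ]
lock 4 [ 0.5813 -0.3159 -0.0069] 103.3 639 mouth [ 0.5263 -0.3155  0.036 ]
lock0 latch angle 0.01 37 pivot [0.6341 0.1147]
lock1 latch angle -0.01 41 pivot [0.6324 0.0071]
lock2 latch angle -0.01 35 pivot [ 0.6238 -0.1065]
lock3 latch angle 1.21 48 pivot [ 0.6178 -0.221 ]
lock4 latch angle 1.51 60 pivot [ 0.6112 -0.3301]
3 seg [(-0.0, 0.053), (-0.018, 0.058), (-0.004, 0.061), (0.011, 0.06), (0.025, 0.056), (0.038, 0.048), (0.012, 0.012)] end [ 0.5739 -0.2274]
now [ 0.4311 -0.1624  0.159 ] yaw -2.396 | untilt [-0.  0.  0.] turn z -0.0 | shift [ 0.902 -0.754  0.12 ] | f [ 0.6  0.7 -0.7] grip 29.9 j [-0.49  0.03  0.78  2.03 -0.02  1.1  -2.1 ] t 57.6
```

Latch 2 is closed and its lock is in place, so the method works. Lock 3 is next.

```bash
python3 -m jog '[{"offset":[0.226,-0.188,0],"rotation":[0,0,0],"fingers":-0.294},{"offset":[0.226,-0.188,0],"rotation":[0,0,0],"fingers":-0.294},{"offset":[0.225,-0.189,0],"rotation":[0,0,0],"fingers":-0.294},{"offset":[0.225,-0.189,0],"rotation":[0,0,0],"fingers":-0.294},{"offset":[0,0,0],"rotation":[0,0,0],"fingers":-0.294},{"offset":[0,0,0.12],"rotation":[0,0,0],"fingers":-0.294},{"offset":[0,0,0],"rotation":[0,0,0],"fingers":-0.294},{"offset":[0,0,0],"rotation":[0,0,0],"fingers":-0.294}]'
python3 path2.py 3 1.21 -2.395 .107
```

```text
clock: 58.6
position: [0.6053, -0.1849, 0.1405]
ee_rot: [0.916, -0.401, -0.001, -0.0]
ft_force: [-0.4, 0.1, 0.2]
grip_width: 0.349
3 seg [(-0.0, 0.053), (-0.018, 0.058), (-0.004, 0.061), (0.011, 0.06), (0.025, 0.056), (0.038, 0.048), (0.012, 0.012)] end [ 0.5739 -0.2274]
now [ 0.6053 -0.1849  0.1405] yaw -2.396 | untilt [ 0.     0.001 -0.   ] turn z -0.0 | shift [ 0.003 -0.003  0.224] | f [-0.4  0.1  0.2] grip 29.7 j [-0.32  0.51  0.74  1.6  -0.37  1.17 -1.9 ] t 58.6
```

```bash
python3 -m jog '[{"offset":[0.003,-0.003,0.12],"rotation":[0,0,0],"fingers":-0.294},{"offset":[0,0,0.105],"rotation":[0,0,0],"fingers":-0.294},{"offset":[0,0,0],"rotation":[0,0,0],"fingers":-0.294},{"offset":[0,0.053,0],"rotation":[0,0,0],"fingers":-0.294},{"offset":[-0.018,0.058,0],"rotation":[0,0,0],"fingers":-0.294},{"offset":[-0.004,0.061,0],"rotation":[0,0,0],"fingers":-0.294},{"offset":[0,0,0],"rotation":[0,0,0],"fingers":-0.294}]'
python3 -m jog '[{"offset":[0.011,0.06,0],"rotation":[0,0,0],"fingers":-0.294},{"offset":[0.025,0.056,0],"rotation":[0,0,0],"fingers":-0.294},{"offset":[0.038,0.048,0],"rotation":[0,0,0],"fingers":-0.294},{"offset":[0,0,0],"rotation":[0,0,0],"fingers":-0.294},{"offset":[0.008,0.008,0],"rotation":[0,0,0],"fingers":-0.294},{"offset":[0,0,0],"rotation":[0,0,0],"fingers":-0.294},{"offset":[0,0,0],"rotation":[0,0,0],"fingers":-0.294}]'
python3 -m jog '[{"offset":[0.0,0,-0.25],"rotation":[0,0,0],"fingers":-0.294},{"offset":[-0.146,0.32,-0.1],"rotation":[0,0,0],"fingers":-0.294},{"offset":[-0.146,0.32,0],"rotation":[0,0,0],"fingers":-0.294},{"offset":[-0.146,0.32,0],"rotation":[0,0,0],"fingers":-0.294},{"offset":[0,0,0],"rotation":[0,0,0],"fingers":-0.294}]'
python3 m2.py h; python3 path2.py 4 1.51 -2.395 .141
```

```text
clock: 59.48
position: [0.5844, -0.2012, 0.1071]
ee_rot: [0.916, -0.402, -0.0, 0.0]
ft_force: [-0.4, 0.3, -0.3]
grip_width: 0.35
clock: 60.35
position: [0.5747, -0.2263, 0.1067]
ee_rot: [0.916, -0.401, -0.001, -0.0]
ft_force: [1.6, 1.6, 0.4]
grip_width: 0.357
clock: 60.98
position: [0.4204, -0.2781, 0.1594]
ee_rot: [0.915, -0.403, -0.001, -0.001]
ft_force: [0.5, 0.5, -0.4]
grip_width: 0.351
lock 0 [ 0.6051  0.1307 -0.0682] 121.4 612 mouth [0.5503 0.1345 0.036 ]
lock 1 [ 0.6028  0.0223 -0.0368] 109.9 568 mouth [0.5479 0.0243 0.036 ]
lock 2 [ 0.5939 -0.0923 -0.0053] 92.1 535 mouth [ 0.5389 -0.092   0.036 ]
lock 3 [ 0.5881 -0.2065 -0.0522] 117.5 561 mouth [ 0.5332 -0.2036  0.036 ]
lock 4 [ 0.5813 -0.3159 -0.0069] 104.0 639 mouth [ 0.5263 -0.3155  0.036 ]
lock0 latch angle 0.01 37 pivot [0.6341 0.1147]
lock1 latch angle -0.0 41 pivot [0.6323 0.0072]
lock2 latch angle -0.02 36 pivot [ 0.6238 -0.1065]
lock3 latch angle 0.01 35 pivot [ 0.6174 -0.222 ]
lock4 latch angle 1.51 59 pivot [ 0.6112 -0.3301]
4 seg [(0.0, 0.053), (-0.039, 0.065), (-0.018, 0.074), (0.005, 0.076), (0.027, 0.071), (0.047, 0.06), (0.012, 0.012)] end [ 0.5672 -0.3378]
now [ 0.4241 -0.2763  0.1596] yaw -2.396 | untilt [-0.  0.  0.] turn z -0.001 | shift [ 0.915 -0.833  0.124] | f [0.4 0.3 0.6] grip 29.9 j [-0.3   0.18  0.88  1.92 -0.16  1.11 -1.76] t 61.075
```

Latch 3 reads 0.01 rad, closed. Lock 4 is next.

```bash
python3 -m jog '[{"offset":[0.229,-0.208,0],"rotation":[0,0,0],"fingers":-0.294},{"offset":[0.229,-0.208,0],"rotation":[0,0,0],"fingers":-0.294},{"offset":[0.229,-0.208,0],"rotation":[0,0,0],"fingers":-0.294},{"offset":[0.228,-0.209,0],"rotation":[0,0,0],"fingers":-0.294},{"offset":[0,0,0],"rotation":[0,0,0],"fingers":-0.294},{"offset":[0,0,0.12],"rotation":[0,0,0],"fingers":-0.294},{"offset":[0,0,0],"rotation":[0,0,0],"fingers":-0.294},{"offset":[0,0,0],"rotation":[0,0,0],"fingers":-0.294}]'
python3 path2.py 4 1.51 -2.395 .107
```

```text
clock: 62.08
position: [0.6086, -0.2921, 0.1413]
ee_rot: [0.916, -0.401, -0.001, -0.0]
ft_force: [-0.3, -0.5, 0.1]
grip_width: 0.352
4 seg [(0.0, 0.053), (-0.039, 0.065), (-0.018, 0.074), (0.005, 0.076), (0.027, 0.071), (0.047, 0.06), (0.012, 0.012)] end [ 0.5672 -0.3378]
now [ 0.6086 -0.2921  0.1413] yaw -2.396 | untilt [ 0.     0.001 -0.   ] turn z -0.001 | shift [ 0.003 -0.002  0.229] | f [-0.3 -0.5  0.1] grip 29.9 j [-0.14  0.62  0.76  1.48 -0.44  1.22 -1.72] t 62.075
```

```bash
python3 -m jog '[{"offset":[0.003,-0.002,0.12],"rotation":[0,0,0],"fingers":-0.294},{"offset":[0,0,0.11],"rotation":[0,0,0],"fingers":-0.294},{"offset":[0,0,0],"rotation":[0,0,0],"fingers":-0.294},{"offset":[0,0.053,0],"rotation":[0,0,0],"fingers":-0.294},{"offset":[-0.039,0.065,0],"rotation":[0,0,0],"fingers":-0.294},{"offset":[-0.018,0.074,0],"rotation":[0,0,0],"fingers":-0.294},{"offset":[0,0,0],"rotation":[0,0,0],"fingers":-0.294}]'
python3 -m jog '[{"offset":[0.005,0.076,0],"rotation":[0,0,0],"fingers":-0.294},{"offset":[0.027,0.071,0],"rotation":[0,0,0],"fingers":-0.294},{"offset":[0.047,0.06,0],"rotation":[0,0,0],"fingers":-0.294},{"offset":[0,0,0],"rotation":[0,0,0],"fingers":-0.294},{"offset":[0.008,0.008,0],"rotation":[0,0,0],"fingers":-0.294},{"offset":[0,0,0],"rotation":[0,0,0],"fingers":-0.294},{"offset":[0,0,0],"rotation":[0,0,0],"fingers":-0.294}]'
python3 -m jog '[{"offset":[0.0,0,-0.25],"rotation":[0,0,0],"fingers":-0.294},{"offset":[-0.226,0.245,-0.1],"rotation":[0,0,0],"fingers":-0.294},{"offset":[-0.226,0.245,-0.2],"rotation":[0,0,0],"fingers":-0.294},{"offset":[-0.226,0.245,0],"rotation":[0,0,0],"fingers":-0.294},{"offset":[0,0,0],"rotation":[0,0,0],"fingers":-0.294}]'
python3 m2.py i; python3 - <<'E'
from lib import *
im=cv2.cvtColor(cv2.imread('pics/top_i.png'),cv2.COLOR_BGR2RGB);im2=cv2.imread('pics/scene_i.png')
v=np.vstack([cv2.resize(im[110:280,75:435,::-1],None,fx=2,fy=2),cv2.resize(im2[165:285,140:400],(720,332))[:250]]);cv2.imwrite('pics/fin.png',v)
h=cv2.cvtColor(im,cv2.COLOR_RGB2HSV).astype(int)
o=(h[...,0]>5)&(h[...,0]<24)&(h[...,1]>170)&(h[...,2]>80)
o[:,:228]=0;o[:,285:]=0;o[:228]=0;o[265:]=0;o=cv2.morphologyEx(o.astype(np.uint8),cv2.MORPH_CLOSE,np.ones((5,5)))
ys,xs=np.nonzero(o);g=ray("top",(xs.mean(),ys.mean()),.02);print(len(xs),g)
p,f=fit("top",o,o*0,box(-.045,.045,-.018,.018,.005,.025),g[0],g[1],1.3);print("gauge",p.round(4),round(f,1))
E
```

```text
clock: 62.95
position: [0.5814, -0.3068, 0.1072]
ee_rot: [0.916, -0.402, -0.0, 0.0]
ft_force: [-0.5, -1.0, 0.7]
grip_width: 0.351
clock: 63.82
position: [0.5681, -0.3366, 0.1067]
ee_rot: [0.916, -0.401, -0.001, -0.0]
ft_force: [1.2, 2.2, -0.4]
grip_width: 0.356
clock: 64.45
position: [0.4142, -0.3383, 0.1897]
ee_rot: [0.915, -0.403, -0.0, -0.001]
ft_force: [1.3, 0.9, -1.0]
grip_width: 0.353
lock 0 [ 0.6051  0.1308 -0.069 ] 120.5 613 mouth [0.5502 0.1345 0.036 ]
lock 1 [ 0.6028  0.0222 -0.0363] 108.3 570 mouth [0.5479 0.0242 0.036 ]
lock 2 [ 0.5938 -0.0926 -0.0079] 95.8 531 mouth [ 0.5388 -0.0921  0.036 ]
lock 3 [ 0.5881 -0.2065 -0.0522] 116.7 561 mouth [ 0.5332 -0.2036  0.036 ]
lock 4 [ 0.5808 -0.3159 -0.0072] 127.3 609 mouth [ 0.5258 -0.3155  0.036 ]
lock0 latch angle 0.01 37 pivot [0.6341 0.1147]
lock1 latch angle -0.0 41 pivot [0.6323 0.0071]
lock2 latch angle -0.01 35 pivot [ 0.6237 -0.1068]
lock3 latch angle 0.02 36 pivot [ 0.6174 -0.222 ]
lock4 latch angle 0.15 45 pivot [ 0.6107 -0.3301]
366 [ 0.43303922 -0.00717881  0.02      ]
gauge [ 0.4329 -0.0075  1.3092] 31.5
```

View pics/fin.png

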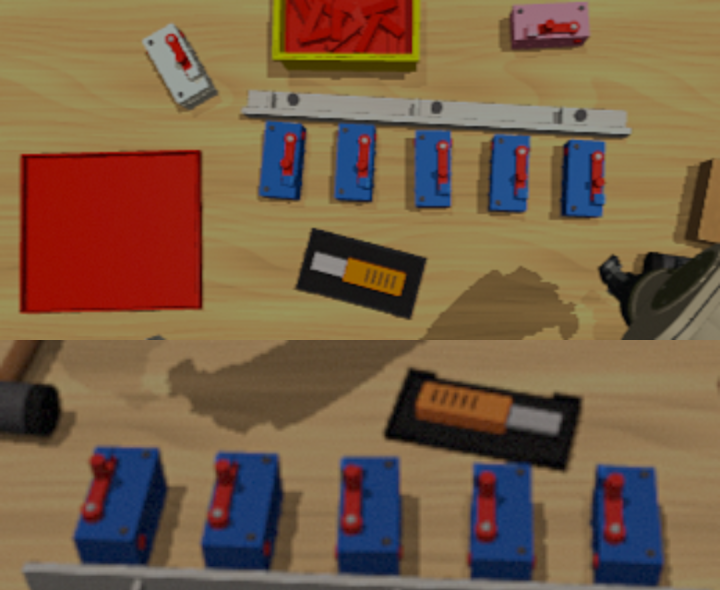

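The picture shows all five latches closed and the gauge flat in its case. Only lock 4 reads 0.15 rad, so I'll examine its red pixels numerically.

```bash
python3 - <<'E'
from lib import *
im=cv2.cvtColor(cv2.imread('pics/top_i.png'),cv2.COLOR_BGR2RGB);h=cv2.cvtColor(im,cv2.COLOR_RGB2HSV)
red=((h[...,0]<6)|(h[...,0]>172))&(h[...,1]>130)&(h[...,2]>60)
out=pickle.load(open('m1.pkl','rb'))
for i in(3,4):
    p=out['lock%d'%i];c=proj('top',place([[.0,-.014,.065]],*p))[0].round().astype(int)
    print(i,c);
    for r in range(c[1]-16,c[1]+16): print(''.join('#' if red[r,q] else '.' for q in range(c[0]-20,c[0]+14)))
    for z,a in((.067,0),(.067,.1)): print("tip",proj('top',place([[.03-.064*np.cos(a),-.014+.064*np.sin(a),z]],*p)).round(1)-c,"piv",proj('top',place([[.03,-.014,z]],*p)).round(1)-c,"knobtop",proj('top',place([[.03-.038*np.cos(a),-.014+.038*np.sin(a),.089]],*p)).round(1)-c)
E
```

```text
3 [335 196]
..................................
..................................
..................................
...................####...........
..................##..##..........
..................#....#..........
..................##...#..........
..................#####...........
..................#####...........
..................#####...........
..................#####...........
..................#####...........
..................#####...........
..................#####...........
..................#####...........
..................#####...........
..................#####...........
..................#####...........
..................#####...........
...................####...........
..................####............
..................####............
..................####............
..................####............
..................................
..................................
.................#................
..................................
..................................
..................................
..................................
...
[... 697 characters left out ...]
........####............
..................####............
..................#####...........
...................#####..........
...................#####..........
..................#.####..........
..................####............
..................####............
..................####............
..................####............
..................#...............
..................#...............
..................#...............
..................................
..................................
..................................
..................................
tip [[ 0.3 11.8]] piv [[  0.3 -10.3]] knobtop [[2.  2.1]]
tip [[-1.9 11.7]] piv [[  0.3 -10.3]] knobtop [[0.7 2. ]]
```

```bash
python3 -m jog '[{"offset":[0.226,-0.245,0],"rotation":[0,0,0],"fingers":-0.294},{"offset":[0.226,-0.245,0],"rotation":[0,0,0],"fingers":-0.294},{"offset":[0.226,-0.265,0],"rotation":[0,0,0],"fingers":-0.294},{"offset":[0,0,0],"rotation":[0,0,0],"fingers":-0.294},{"offset":[0,0,0.3],"rotation":[0,0,0],"fingers":-0.294},{"offset":[0,0,0],"rotation":[0,0,0],"fingers":-0.294},{"offset":[0,0,0],"rotation":[0,0,0],"fingers":-0.294}]'
python3 -c "
from lib import *
go(.5710,-.3339,.107,-2.395)"
```

```text
clock: 65.42
position: [0.5703, -0.3354, 0.1454]
ee_rot: [0.916, -0.401, -0.0, 0.0]
ft_force: [-0.1, 0.1, 0.2]
grip_width: 0.355
now [ 0.5703 -0.3354  0.1454] yaw -2.396 | untilt [ 0.  0. -0.] turn z -0.0 | shift [-0.004 -0.01   0.256] | f [-0.1  0.1  0.2] grip 30.2 j [-0.09  0.59  0.79  1.52 -0.44  1.22 -1.63] t 65.425
```

```bash
python3 -m jog '[{"offset":[-0.004,-0.01,0.13],"rotation":[0,0,0],"fingers":-0.294},{"offset":[0,0,0.125],"rotation":[0,0,0],"fingers":-0.294},{"offset":[0,0,0],"rotation":[0,0,0],"fingers":-0.294},{"offset":[0,0.027,0],"rotation":[0,0,0],"fingers":-0.294},{"offset":[0.01,0.009,0],"rotation":[0,0,0],"fingers":-0.294},{"offset":[0,0,0],"rotation":[0,0,0],"fingers":-0.294},{"offset":[0,0,0],"rotation":[0,0,0],"fingers":-0.294}]'
python3 -m jog '[{"offset":[0.004,0.004,0],"rotation":[0,0,0],"fingers":-0.294},{"offset":[0,0,0],"rotation":[0,0,0],"fingers":-0.294}]'
python3 -m jog '[{"offset":[0.0,-0.01,0],"rotation":[0,0,0],"fingers":-0.294},{"offset":[0.0,0,-0.25],"rotation":[0,0,0],"fingers":-0.294},{"offset":[-0.226,0.245,-0.1],"rotation":[0,0,0],"fingers":-0.294},{"offset":[-0.226,0.245,-0.2],"rotation":[0,0,0],"fingers":-0.294},{"offset":[-0.226,0.245,0],"rotation":[0,0,0],"fingers":-0.294},{"offset":[0,0,0],"rotation":[0,0,0],"fingers":-0.294}]'
python3 m2.py j; python3 - <<'E'
from lib import *
im=cv2.cvtColor(cv2.imread('pics/top_j.png'),cv2.COLOR_BGR2RGB);h=cv2.cvtColor(im,cv2.COLOR_RGB2HSV).astype(int)
red=((h[...,0]<6)|(h[...,0]>172))&(h[...,1]>130)&(h[...,2]>60)
c=(373,198)
for r in range(c[1]-13,c[1]+12): print(''.join('#' if red[r,q] else '.' for q in range(c[0]-20,c[0]+8)))
o=(h[...,0]>5)&(h[...,0]<24)&(h[...,1]>170)&(h[...,2]>80)
o[:,:228]=0;o[:,285:]=0;o[:228]=0;o[265:]=0;o=cv2.morphologyEx(o.astype(np.uint8),cv2.MORPH_CLOSE,np.ones((5,5)))
p,f=fit("top",o,o*0,box(-.045,.045,-.018,.018,.005,.025),.433,-.007,1.3);print("gauge",p.round(4),round(f,1))
E
```

```text
clock: 66.3
position: [0.568, -0.3381, 0.1062]
ee_rot: [0.916, -0.401, -0.0, -0.0]
ft_force: [0.2, 3.2, 0.1]
grip_width: 0.349
clock: 66.55
position: [0.568, -0.3391, 0.1062]
ee_rot: [0.916, -0.401, -0.0, -0.0]
ft_force: [1.9, 1.9, 1.7]
grip_width: 0.352
clock: 67.3
position: [0.4151, -0.3395, 0.1889]
ee_rot: [0.915, -0.403, -0.001, -0.001]
ft_force: [0.9, -0.0, -0.6]
grip_width: 0.353
lock 0 [ 0.6051  0.1307 -0.0682] 121.4 612 mouth [0.5503 0.1345 0.036 ]
lock 1 [ 0.6035  0.0222 -0.0388] 111.6 566 mouth [0.5485 0.0244 0.036 ]
lock 2 [ 0.5941 -0.0924  0.0064] 95.4 531 mouth [ 0.5391 -0.0927  0.036 ]
lock 3 [ 0.5881 -0.2065 -0.0522] 116.7 561 mouth [ 0.5332 -0.2036  0.036 ]
lock 4 [ 0.5805 -0.3169 -0.0504] 127.1 617 mouth [ 0.5256 -0.3141  0.036 ]
lock0 latch angle 0.01 37 pivot [0.6341 0.1147]
lock1 latch angle -0.0 41 pivot [0.6329 0.0071]
lock2 latch angle -0.01 38 pivot [ 0.6242 -0.1062]
lock3 latch angle 0.02 36 pivot [ 0.6174 -0.222 ]
lock4 latch angle 0.09 46 pivot [ 0.6098 -0.3324]
.....#......................
.....#.............####.....
..................##...#....
..................##...#....
..................##...#....
...................####.....
...................####.....
...................####.....
...................####.....
...................####.....
...................####.....
..................#####.....
..................#####.....
..................#####.....
..................######....
..................######....
...................#####....
..................#.####....
..................#####.....
..................#####.....
..................####......
..................####......
..................#.........
............................
..................#.........
gauge [ 0.4331 -0.0074  1.3175] 30.7
```

```bash
python3 -c "
from workcell import manip
print(manip.hand_in(), manip.get_obs()['clock'])"
```

```text
the job is handed in; nothing more can be done
the job is handed in; nothing more can be done
```

I checked all five blue locks in order from the reject tray and handed the job in at about 67 s. The blade went fully home in every one, with contact only at the expected full depth and nothing felt at 18 mm. The reject tray therefore stays empty, and all five latches were swung closed with the locks upright at the fence.

**Last checks:**
- **Latches:** locks 1 to 4, counted from the tray, read within 0.02 rad of closed. The fifth read 0.09 rad. I take it as closed, because stray red pixels bias that reading and a second push met a firm stop at 2–3 N that slid the lock itself by about 1 mm.
- **Gauge:** it lies flat in its case, within about 1 mm of where it started.
- **Bystanders:** I did not go near the mallet, yellow bin or carton. I did not measure them again at the end.

**What went wrong on the way:**
- **First lock:** my first try at its latch pressed on the latch arm with about 17 N. The lock did not move.
- **Second lock:** gripping its knob dragged the lock about 20 mm and turned it. I lifted it back, and it now stands within about 1–2 mm of where it was after its gauge check.

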